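Load the dividing slide and index it one notch

TASK

Take the square tube offcut out of its cradle (it can be gripped there only across its width, and in the nest only by its ends, so set it down on the bare table in between and grip it anew) and lower it gently, without dropping it, onto the seat of the carriage's nest, lying centred between the two cheeks along the slide. Then pull up the spring index knob, slide the carriage one notch towards the tall end stop and let the knob go, so that its pin is fully home in that notch and the tube still lies centred in the nest. Leave the short pipe, flat coupon and ceramic nozzle near the fixtures where they are.

Things in the scene. Friction and masses are not known exactly. Their poses are not given: they have to be found in the camera images.
- tube_mid (a point): Square steel tube offcut, 42 long x 25 wide x 25 high mm, open ends, about 70 g. This point is its centre, 12.5 mm above its underside. x axis along its length, z up. It starts in the cradle, its length along the cradle's x axis.
- cradle: Fixed steel cradle; origin under its centre on the table, z up. Foot 78 (x) x 60 (y) x 8 mm high; seat 18 mm wide (y), top at 14 mm; two end plates, 22 mm wide, inner faces at x = -23.5 and +23.5 mm, tops at 50 mm (tube's top 39 mm). So the tube can be gripped here only across its width, along the cradle's y, fingertips above 9 mm.
- slide: Fixed base of the dividing slide, 110 (x) x 200 (y) x 10 mm; origin under its centre on the table. The carriage runs along its y axis. A toothed index bar along its front (-x) side, tooth tops 24 mm above the table, has four notches, pitch 30 mm, at y = -45, -15, +15, +45 mm. The carriage starts at y = -15 mm; one notch towards the stop is y = +15 mm.
- stop (a point): Top centre of the slide's tall dark end stop: a fixed block 70 (x) x 14 (y) mm, top 54 mm above the table, at the +y end of the slide; the slide's other end is open.
- nest (a point): Centre of the tube once it lies in the nest; moves with the carriage, 58.5 mm above the table; y axis = direction of sliding. Seat top at 46 mm, 28 mm long (y). Two cheeks, 28 mm long (y), inner faces at x = -17 and +17 mm, tops flared outward, at 84 mm. The tube lies along y, its ends overhang by 7 mm; hold it by these, fingertips above 40 mm (carriage top 38 mm).
- knob (a point): Black round index knob, diameter 26, height 30 mm, on an upright spring plunger at the front of the carriage, 60 mm in front (-x) of the nest. This point is on its axis, 13 mm below its top, 69 mm above the table when the pin is home. Below it the carriage reaches to 44 mm. There is free room for fingers on both sides of it along the slide's y axis.
- plunger (a joint): Lift of the index knob in m: 0 = pin home in a notch, at most 0.016. A spring pulls it down with 4 N at 0, 8 N at 0.016. The round-ended 8 mm pin sits in the 12 mm notch and clears the teeth when lifted more than 9 mm; let go on top of a tooth it rests at about 0.0085.
- carriage (a joint): Carriage position along the slide's +y axis in m: 0 = starting notch (starts up to 1 mm off), +0.030 = next notch towards the end stop, +0.060 the one after, -0.030 the notch the other way. The pin in a notch leaves about 2 mm of play either way; with the pin out it slides with about 1.5 N of friction and stays where it is left.
- free_spot (a point): A point on the table top, 0.43 m straight ahead of the robot. The bare table round it, 30 mm nearer and farther and 100 mm to left and right, is free: a place to set the tube down.
- pipe_mid (a point): Centre of a short upright steel pipe, 48 mm diameter, 58 mm tall, standing behind the slide; leave it alone.
- coupon_mid (a point): Centre of a flat steel coupon, 85 x 40 x 10 mm, lying behind the cradle; leave it alone.
- nozzle_mid (a point): Centre of a terracotta-coloured ceramic nozzle, 22 mm diameter, 39 mm tall, standing to the +y side of the cradle; leave it alone.
There are look-alikes about, which are no part of the job. There is more than one size of the slide; the one meant has the size given above.

How it is judged:
By the outcome, as a careful person would: the job done as asked, in the order asked, and still so for the second after the job is handed in, with the robot touching nothing.
It also fails if it takes over 61 s, if anything falls off the work surface, if the arm or the gripper's body presses on something with over 40 N, if the wrist force passes 120 N, or if a joint passes its speed limit or range.

ROBOT

A 6-joint arm with a two-finger parallel gripper is mounted at the origin on a cart in front of the work surface, level with it; the furniture and walls round the work are solid. World frame = base frame: x ahead of the robot, y to its left, z up, the work surface at z = 0. Lengths are in m, angles in rad, forces in N, time in s.
With the tool pointing down it reaches from about 0.35 to 0.975 m from the base axis. Payload 4.9 kg.
Tool frame: the origin (TCP) lies on the centre line of the jaws, within the pads' length; the fingertips stand 14 mm ahead of it and the grasp point (between the pads) lies 5 mm behind it; y points along the fingers, z is the direction in which the jaws open and shut, and the axes are right-handed (so a half turn about y gives the same grasp; the last joint's range is limited). The gripper opens to 85 mm and grips with 20 to 120 N. Pads are 22 mm wide; open, the fingers measure 114 mm over their backs; the gripper's body (76 mm by 85 mm) begins 54 mm behind the grasp point. The pads swing forward as they close: fully open they stand 13 mm farther back than shut.
Start: joints at [1.098, 0.053, 1.613, -0, 1.476, -0.119], TCP at [0.217, 0.586, 0.245] pointing down, gripper open.
Joint ranges: [-3.01, 3.01], [-1.01, 2.22], [0.06, 2.58], [-1.02, 4.17], [0.09, 2.62], [-3.14, 3.14]. Speed limits (rad/s): [2.57, 2.57, 3.14, 3.14, 3.14, 3.14].

INTERFACE

Orientations are given as a rotation vector (axis times angle).
In Python, from station import ctrl gives the robot as it stands.
- The arm moves only by the tool servo_tool, never from a script. Its arguments are lists of equal length, an entry for each row: "delta_pos": the shift along the tool's x, y, z in m, a list of three; "dr": the turn, a rotation vector about the tool's x, y, z in degrees, a list of three; "grip": the opening, from 0 (shut) to 1 (fully open). In form: {"delta_pos": [[x, y, z], ...], "dr": [[rx, ry, rz], ...], "grip": [grip, ...]}. A call has 1 to 5 rows; each row shifts and turns the pose as measured when the row begins, along the tool's axes as they then stand; what a row does not reach is not made up. A row lasts 1/8 s, in which the tool goes at most 62.5 mm and 10.7 degrees, less where a joint would pass 70% of its speed; a pose out of reach is approached as far as the arm can. A call is refused whole if a number of a shift passes 0.0625 or a number of a turn 10.7, either way. A call with a gripper value outside its range is refused whole. The fingers move at their own pace and stop on an object; "grip_force" is the grip in N (left out, the last holds). Time passes only in rows, so rows that do not move let the fingers close. It gives the time, the measured TCP pose, the force and the opening at its end, in the units of the state.
- ctrl.get_obs(): the state, without advancing time (a new reading comes with each control period).
- ctrl.get_image(name): name is "scene" or "top"; returns the picture (420x560x3 uint8, red, green, blue); there is no depth.
- ctrl.camera_params(name): a dict with "fovy" (degrees; the focal length in pixels is half the picture's height over the tangent of half this angle, whatever the lens; pixels are square), "cx", "cy" (the principal point, pixels), "eye" and "rotation" of the camera in the world. Camera axes: x right, y down, z forward; pixel columns grow to the right and rows downward; lengths in m; the calibration is good to about 2 mm. A picture is of the moment at which its call begins. camera_params takes no time and is no camera call.
- ctrl.finish_job(): hands the job in, once; it reports no verdict.
Trained networks look in the newest picture that a camera, given by its name, has taken for a name from the list of things; names that differ only in an ending like _2 or _b are one class to them, and where a whole thing is asked for, a point or a joint stands for the part that bears it (a point fixed in the world has none). Each returns a list of dicts, best first, with "score" (0 to 1); they miss things now and then, are a little off and sometimes report something else, mostly with a low value. They report only what shows in the picture. A call takes as long as a camera call. They do not tell look-alikes from the thing itself.
- ctrl.masks_of(camera, label): "pixels" (420x560 bool, what is visible of it) and "extent" ([left, top, right, bottom] in pixels, round what is visible of it).
The state is a dict: "t": time; "q": joint angles; "dq": joint speeds; "effort": joint torques, N m; "tool_pos": TCP position; "tool_rot": TCP orientation; "contact_force": force on the tool from outside, world axes, zero at the start; "wrist_torque": the same for the moment, N m; "opening": finger opening in m.
Only numpy, scipy, OpenCV 4.12 (cv2) and the standard library are available. Lean on these libraries where they do the work, as an engineer would, in place of code of your own. Each camera call takes 0.05 s, during which the arm holds its last target.

## Working session

There is one attempt and no reset: what is moved stays moved. The work goes in short steps, Python scripts to look and compute and a tool call to move; the robot and the scene stay as the last step left them, time stands still between calls to the robot, and variables do not carry over. Pictures are saved under pics/ and viewed, and the job is handed in when it is done.

Besides the shell and the picture viewer there is one more tool, called as name(argument=value, ...) on one line, values as JSON. servo_tool: Moves the arm, as the interface text tells. Its arguments: {"type":"object","properties":{"delta_pos":{"type":"array","items":{"type":"array","items":{"type":"number"}}},"dr":{"type":"array","items":{"type":"array","items":{"type":"number"}}},"grip":{"type":"array","items":{"type":"number"}},"grip_force":{"type":"number"}},"required":["delta_pos","dr","grip"]}

```bash
ls; mkdir -p pics
python3 - <<'E'
from station import ctrl
import cv2,numpy as np
print(ctrl.get_obs())
for n in("scene","top"):
    im=ctrl.get_image(n); cv2.imwrite(f"pics/{n}0.png",im[:,:,::-1]); print(n,ctrl.camera_params(n))
E
```

```text
pics
{'t': 0.0, 'q': array([ 1.09799382e+00,  5.33994914e-02,  1.61431739e+00, -2.36583615e-05,
        1.47598954e+00, -1.18946763e-01]), 'dq': array([ 0.00035042, -0.00061482,  0.00119643,  0.00044965,  0.00011126,
       -0.00096521]), 'effort': array([-2.19145863e-03, -3.93681943e+01, -3.70172060e+01, -3.12323000e-04,
        6.98476390e-03,  2.59572055e-06]), 'tool_pos': array([0.21627152, 0.58574705, 0.24402259]), 'tool_rot': array([-1.554938  ,  0.27819942, -0.27726242]), 'contact_force': array([ 0.079217  ,  0.00590118, -0.67144519]), 'wrist_torque': array([ 0.01801282,  0.04615502, -0.02715874]), 'opening': 0.085507367478109}
scene {'fovy': 45.64562786927323, 'cx': 280.80383813413636, 'cy': 208.7403998944249, 'eye': array([ 0.10964776, -0.63397753,  0.7316362 ]), 'rotation': array([-2.16909155,  0.58925141, -0.31111786])}
top {'fovy': 52.03437147388757, 'cx': 277.41066998147494, 'cy': 211.82320890001014, 'eye': array([0.47272424, 0.04743418, 0.98827057]), 'rotation': array([-2.19484128,  2.14420935, -0.0663754 ])}
```

View pics/scene0.png

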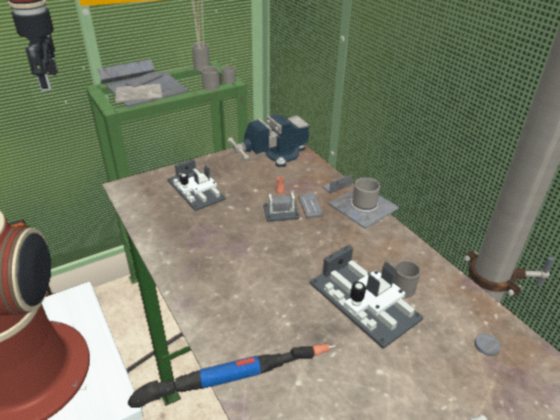

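View pics/top0.png

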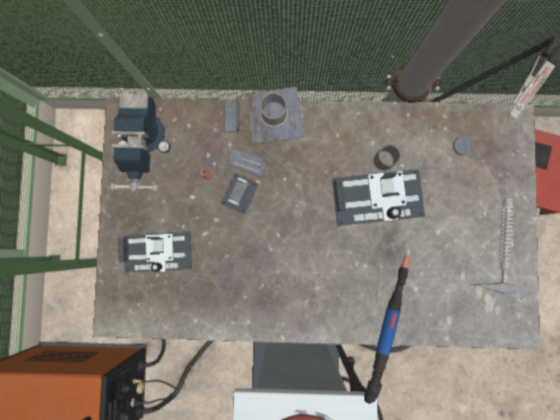

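The scene picture shows the large slide at about (365,295), with its dark stop at (338,262). The cradle with the tube is at (282,205) and the nozzle at (281,185). In the top picture the slide is at (380,197) and the cradle at (239,192). The smaller slide at (157,252) is a look-alike. Next I'll get the masks and zoom in.

```bash
cat > h.py <<'E'
import numpy as np,cv2
from scipy.spatial.transform import Rotation as R
from station import ctrl
def cam(n):
    p=ctrl.camera_params(n); f=210/np.tan(np.radians(p['fovy']/2))
    return p,f,R.from_rotvec(p['rotation']).as_matrix()
def proj(n,P):
    p,f,M=cam(n); P=np.atleast_2d(P)
    c=(P-p['eye'])@M   # assume rotation = camera->world
    return np.c_[p['cx']+f*c[:,0]/c[:,2],p['cy']+f*c[:,1]/c[:,2]]
def back(n,uv,z):
    p,f,M=cam(n); uv=np.atleast_2d(uv)
    d=np.c_[(uv[:,0]-p['cx'])/f,(uv[:,1]-p['cy'])/f,np.ones(len(uv))]@M.T
    return p['eye']+d*((z-p['eye'][2])/d[:,2])[:,None]
E
python3 - <<'E'
from h import *
ims={n:ctrl.get_image(n) for n in("scene","top")}
print(proj("top",[[.43,0,0]]),proj("scene",[[.43,0,0]]))
for n in ims:
    for l in("tube_mid","cradle","slide","stop","knob","nest","nozzle_mid"):
        for d in ctrl.masks_of(n,l)[:3]:
            m=d['pixels']; v,u=np.nonzero(m)
            print(n,l,round(d['score'],2),d['extent'],m.sum(),(u.mean().round(1),v.mean().round(1)), back(n,[u.mean(),v.mean()],.03).round(3))
def crop(n,x,y,w,h,s,name):
    c=ims[n][y:y+h,x:x+w]; cv2.imwrite(name,cv2.resize(c,None,fx=s,fy=s,interpolation=cv2.INTER_CUBIC)[:,:,::-1])
crop("scene",300,230,130,115,6,"pics/s_sl.png")
crop("scene",250,170,80,60,8,"pics/s_cr.png")
crop("top",325,135,110,100,6,"pics/t_sl.png")
crop("top",190,140,90,80,7,"pics/t_cr.png")
E
```

```text
[[306.31689353 266.53311259]] [[250.00227471 280.09661524]]
scene tube_mid 0.61 [270.0, 197.4, 291.9, 209.8] 278 (np.float64(280.9), np.float64(203.3)) [[0.595 0.156 0.03 ]]
scene cradle 0.85 [261.7, 192.9, 301.6, 220.1] 490 (np.float64(280.7), np.float64(211.2)) [[0.58  0.131 0.03 ]]
scene cradle 0.16 [344.0, 259.5, 408.3, 317.4] 1878 (np.float64(374.2), np.float64(291.1)) [[ 0.608 -0.169  0.03 ]]
scene slide 0.88 [165.5, 160.7, 220.9, 207.6] 1553 (np.float64(194.6), np.float64(185.2)) [[0.45  0.322 0.03 ]]
scene slide 0.82 [307.7, 241.4, 425.7, 352.5] 5707 (np.float64(365.7), np.float64(296.6)) [[ 0.585 -0.172  0.03 ]]
scene slide 0.53 [393.0, 261.6, 422.6, 298.9] 709 (np.float64(407.4), np.float64(276.4)) [[ 0.689 -0.171  0.03 ]]
scene stop 0.76 [164.9, 157.8, 225.1, 213.1] 1644 (np.float64(194.8), np.float64(185.1)) [[0.451 0.323 0.03 ]]
scene stop 0.63 [311.2, 245.6, 423.2, 348.4] 5587 (np.float64(365.7), np.float64(296.6)) [[ 0.585 -0.172  0.03 ]]
scene stop 0.23 [350.9, 279.0, 365.4, 300.8] 254 (np.float64(356.9), np.float64(290.8)) [[ 0.579 -0.152  0.03 ]]
scene knob 0.84 [35
[... 1169 characters left out ...]
loat64(157.1)) [[ 0.68  -0.175  0.03 ]]
top knob 0.61 [151.5, 260.8, 159.8, 268.9] 81 (np.float64(155.9), np.float64(266.2)) [[0.424 0.336 0.03 ]]
top knob 0.47 [364.9, 171.4, 405.8, 223.2] 1456 (np.float64(387.3), np.float64(193.0)) [[ 0.599 -0.176  0.03 ]]
top knob 0.42 [386.5, 206.1, 400.9, 215.9] 157 (np.float64(393.3), np.float64(212.0)) [[ 0.556 -0.189  0.03 ]]
top nest 0.88 [148.9, 235.1, 174.2, 273.8] 848 (np.float64(159.0), np.float64(250.3)) [[0.459 0.33  0.03 ]]
top nest 0.7 [367.3, 174.0, 404.8, 218.2] 1495 (np.float64(387.0), np.float64(193.3)) [[ 0.598 -0.175  0.03 ]]
top nozzle_mid 0.5 [198.8, 166.1, 211.0, 181.4] 92 (np.float64(206.0), np.float64(173.3)) [[0.635 0.232 0.03 ]]
```

View pics/s_sl.png

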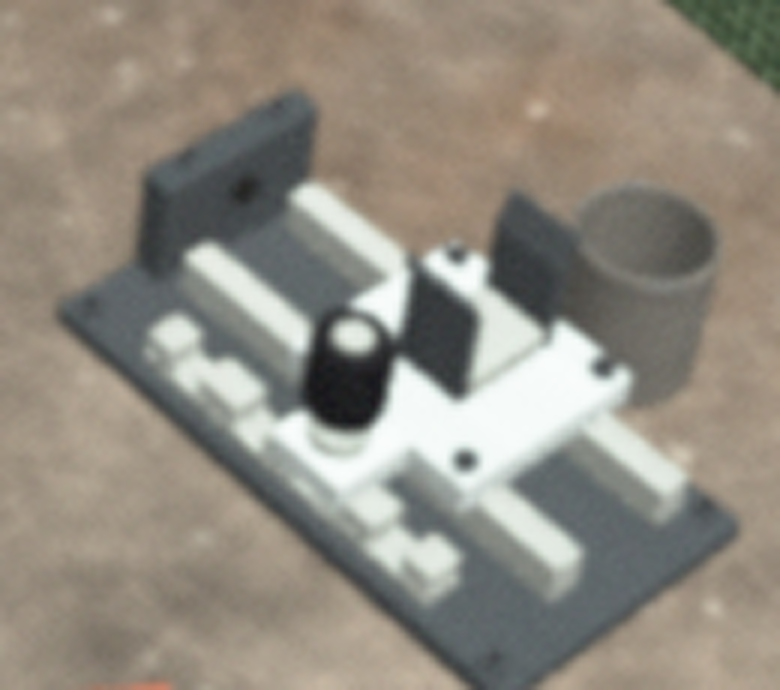

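View pics/s_cr.png

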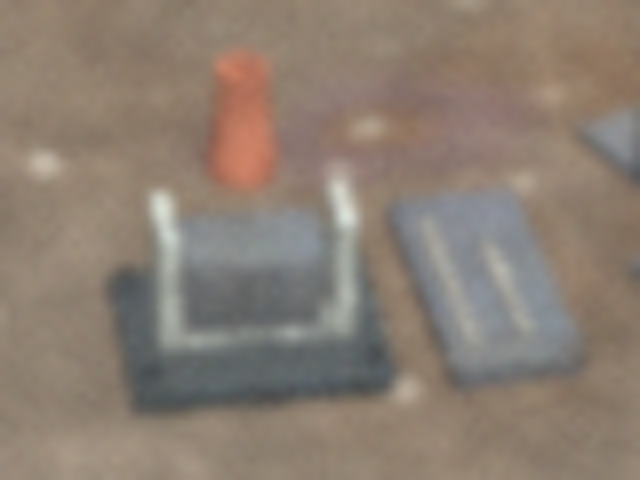

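View pics/t_sl.png

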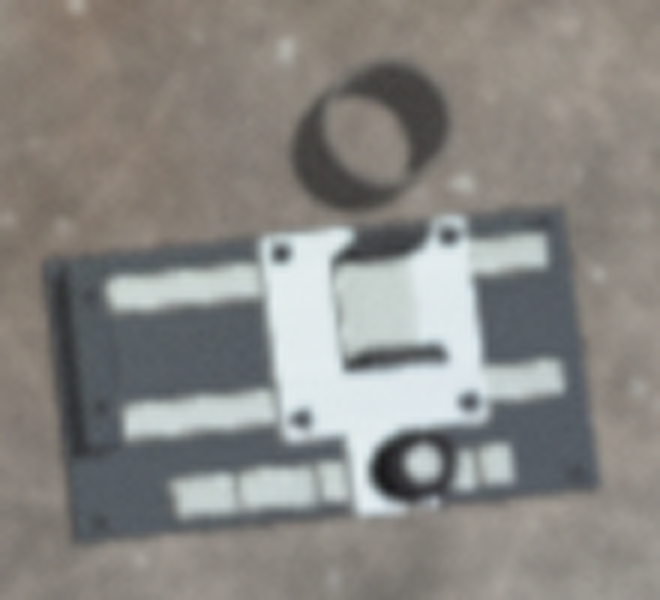

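View pics/t_cr.png

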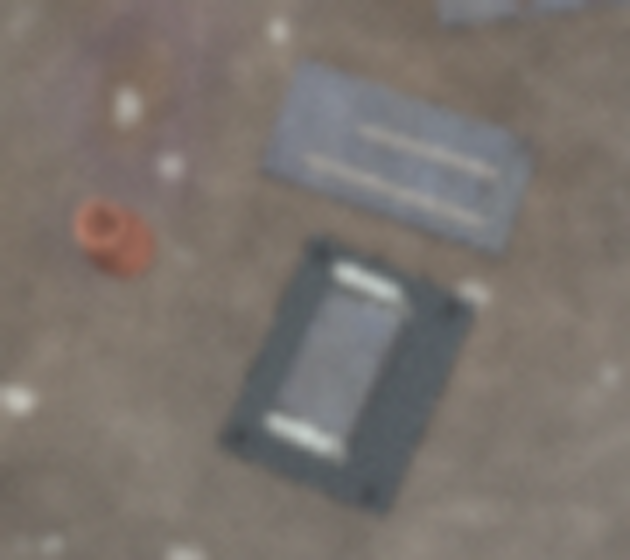

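```bash
cat > fit.py <<'E'
from h import *
from scipy.optimize import least_squares
def pk(ox,oy,s,L): return [(ox+(x+.5)/s-.5,oy+(y+.5)/s-.5) for x,y in L]
def T(p,P):
    c,s=np.cos(p[2]),np.sin(p[2]); P=np.array(P,float)
    return np.c_[p[0]+c*P[:,0]-s*P[:,1],p[1]+s*P[:,0]+c*P[:,1],P[:,2]]
def fit(obs,p0):
    r=lambda p:np.concatenate([(proj(n,T(p,P))-uv).ravel() for n,P,uv in obs])
    s=least_squares(r,p0,loss='soft_l1',f_scale=.5); return s.x,r(s.x).reshape(-1,2)
b=.055;l=.1
SL=[("top",[(b,l,.01),(b,-l,.01),(-b,-l,.01),(-b,l,.01)],pk(325,135,6,[(45,260),(565,207),(600,487),(75,543)])),
    ("scene",[(-b,l,.01),(b,-l,.01),(-.035,.093-.007,.054)],pk(300,230,6,[(60,306),(738,520),(145,180)]))]
CR=[("top",[(.039,.03,.008),(.039,-.03,.008),(-.039,-.03,.008),(-.039,.03,.008)],pk(190,140,7,[(310,238),(474,300),(385,516),(222,442)])),
    ("scene",[(-.039,.03,.008),(-.039,-.03,.008),(.039,-.03,.008)],pk(250,170,8,[(115,275),(135,400),(392,385)]))]
if __name__=="__main__":
    for o,p0 in((SL,(.59,-.155,.1)),(CR,(.592,.155,-.4))):
        for oo in (o,o[:1],o[1:]):
            p,r=fit(oo,p0); print(p.round(4),np.degrees(p[2]).round(2)); print(r.round(2).tolist())
E
python3 fit.py
```

```text
[ 0.593  -0.1596  0.1238] 7.09
[[-0.48, -0.78], [0.01, -0.84], [0.34, 0.24], [-0.15, -0.23], [-1.27, -0.29], [0.68, 0.52], [-1.8, 4.48]]
[ 0.5921 -0.1598  0.1245] 7.13
[[-0.43, -0.33], [0.06, -0.46], [0.43, 0.63], [-0.07, 0.22]]
[ 0.5971 -0.1554  0.0811] 4.65
[[0.17, -3.91], [0.15, 0.0], [-0.39, 1.27]]
[ 0.5953  0.1572 -0.3828] -21.93
[[0.42, -1.48], [0.79, -0.22], [-0.08, -0.03], [-0.68, 0.27], [-1.51, 0.22], [-0.71, 0.23], [0.48, -0.76]]
[ 0.5946  0.1576 -0.3698] -21.19
[[0.0, -1.12], [0.51, -0.17], [0.04, 0.19], [-0.7, 0.8]]
[ 0.5967  0.1554 -0.4301] -24.64
[[-0.1, -0.06], [-0.47, 0.0], [0.95, 0.01]]
```

```bash
cat > ov.py <<'E'
from fit import *
SL2=[SL[0],("scene",SL[1][1][:2],SL[1][2][:2])]
p,r=fit(SL2,(.59,-.155,.1)); print(p,np.degrees(p[2]),r.round(2).tolist())
pc,_=fit(CR,(.592,.155,-.4))
kt=pk(325,135,6,[(424,462)]);ks=pk(300,230,6,[(352,337)])
a=back("top",kt,.082);b_=back("scene",ks,.082);print("knob",a,b_)
def loc(p,q): 
    c,s=np.cos(p[2]),np.sin(p[2]);d=np.array(q)[:,:2]-p[:2];return np.c_[c*d[:,0]+s*d[:,1],-s*d[:,0]+c*d[:,1]]
print("knob in slide",loc(p,a),loc(p,b_))
seat=back("top",pk(325,135,6,[(338,268),(412,255),(425,345),(345,360)]),.046); print("seat loc",loc(p,seat).round(4))
ch=back("scene",pk(300,230,6,[(413,258),(478,318),(512,195),(580,245)]),.084);print("cheek loc",loc(p,ch).round(4))
st=back("scene",pk(300,230,6,[(145,180),(300,93),(318,105),(160,192)]),.054);print("stop loc",loc(p,st).round(4))
def box(x0,x1,y0,y1,z): return [(x0,y0,z),(x0,y1,z),(x1,y1,z),(x1,y0,z)]
def draw(n,polys,ox,oy,w,h,s,name):
    im=ctrl.get_image(n) if isinstance(n,str) else n
    c=cv2.resize(im[oy:oy+h,ox:ox+w],None,fx=s,fy=s,interpolation=cv2.INTER_CUBIC)
    c=np.ascontiguousarray(c[:,:,::-1])
    for P,col in polys:
        uv=proj(n,P); X=((uv-[ox,oy]+.5)*s-.5)
        cv2.polylines(c,[np.round(X*8).astype(np.int32)],True,col,1,cv2.LINE_AA,3)
    cv2.imwrite(name,c)
if __name__=="__main__":
    g=(0,255,0);rr=(0,0,255);y=(0,255,255)
    S=[(T(p,box(-.055,.055,-.1,.1,.01)),g),(T(p,box(-.035,.035,.079,.093,.054)),rr)]
    C=[(T(pc,box(-.039,.039,-.03,.03,.008)),g),(T(pc,box(-.021,.021,-.0125,.0125,.039)),rr),(T(pc,box(-.0235,-.0235,-.011,.011,.05)),y),(T(pc,box(.0235,.0235,-.011,.011,.05)),y)]
    draw("scene",S,300,230,130,115,6,"pics/o1.png");draw("top",S,325,135,110,100,6,"pics/o2.png")
    draw("scene",C,250,170,80,60,8,"pics/o3.png");draw("top",C,190,140,90,80,7,"pics/o4.png")
    a=cv2.imread("pics/o1.png");b=cv2.imread("pics/o2.png");f=lambda i:cv2.resize(i,(400,300))
    cv2.imwrite("pics/o.png",np.vstack([np.hstack([f(a),f(b)]),np.hstack([f(cv2.imread("pics/o3.png")),f(cv2.imread("pics/o4.png"))])]))
E
python3 ov.py
```

```text
[ 0.59245325 -0.15958629  0.12643706] 7.2443099403198765 [[-0.55, -0.41], [-0.08, -0.7], [0.38, 0.37], [-0.09, 0.13], [-1.57, -0.1], [0.47, 0.52]]
knob [[ 0.55293253 -0.18065544  0.082     ]] [[ 0.55430069 -0.17935238  0.082     ]]
knob in slide [[-0.04186208 -0.01591738]] [[-0.04034053 -0.01479725]]
seat loc [[ 0.0343 -0.003 ]
 [ 0.0362 -0.0304]
 [ 0.0027 -0.031 ]
 [ 0.0003 -0.0014]]
cheek loc [[-0.0036 -0.0039]
 [-0.0063 -0.0333]
 [ 0.0412 -0.0033]
 [ 0.0414 -0.0311]]
stop loc [[-0.023   0.0933]
 [ 0.0477  0.0932]
 [ 0.0483  0.0852]
 [-0.0228  0.0861]]
```

View pics/o.png

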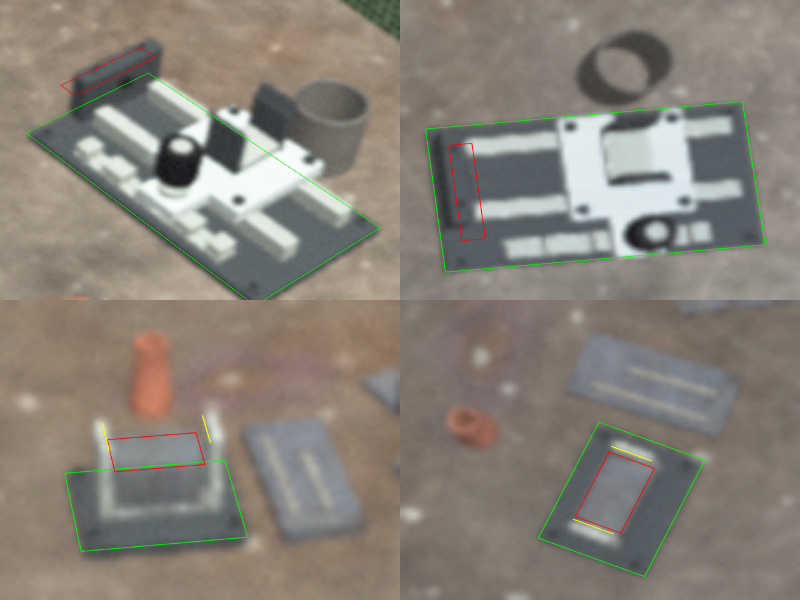

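The wireframes fit in both views. The base edges lie on the picture to within about 1 px, and the knob triangulates to slide coordinates (-41,-15.5) mm, which puts the nest at (+18.5,-16) mm. Next is a planning helper that prints tool-frame rows.

```bash
cat > plan.py <<'E'
from h import *
import sys
S=np.array([.5925,-.1596,np.radians(7.2)]); C=np.array([.595,.1572,np.radians(-21.9)])
def sl(x,y): c,s=np.cos(S[2]),np.sin(S[2]); return S[0]+c*x-s*y,S[1]+s*x+c*y
def state():
    o=ctrl.get_obs(); M=R.from_rotvec(o['tool_rot']).as_matrix(); return o,M
def show():
    o,M=state(); print('t',round(o['t'],2),'tcp',o['tool_pos'].round(4),'psi',np.degrees(np.arctan2(M[1,2],M[0,2])).round(2),'down',M[:,1].round(4),'open',o['opening'].round(4),'F',o['contact_force'].round(1),'q6',o['q'][5].round(2))
def plan(pos,psi_deg,n):
    o,M=state(); p=o['tool_pos'].copy(); ps=np.degrees(np.arctan2(M[1,2],M[0,2]))
    psi=ps+(psi_deg-ps+90)%180-90
    a=np.radians(psi); Mt=np.array([[np.sin(a),np.cos(a)],[-np.cos(a),np.sin(a)],[0,0]]); Mt=np.c_[Mt[:,0],[0,0,-1],Mt[:,1]]
    for k in range(n):
        d=(np.array(pos)-p)/(n-k); rv=R.from_matrix(M.T@Mt).as_rotvec()/(n-k)
        print((M.T@d).round(4).tolist(),np.degrees(rv).round(2).tolist())
        p=p+d; M=M@R.from_rotvec(rv).as_matrix()
if __name__=="__main__":
    show()
    a=[eval(x) for x in sys.argv[1:]]
    if a: plan(a[:3],a[3],a[4])
E
python3 plan.py .595 .157 .16 68.1 10
```

```text
Traceback (most recent call last):
  File "plan.py", line 18, in <module>
    show()
    ~~~~^^
  File "plan.py", line 8, in show
    o,M=state(); print('t',round(o['t'],2),'tcp',o['tool_pos'].round(4),'psi',np.degrees(np.arctan2(M[1,2],M[0,2])).round(2),'down',M[:,1].round(4),'open',o['opening'].round(4),'F',o['contact_force'].round(1),'q6',o['q'][5].round(2))
                                                                                                                                                           ^^^^^^^^^^^^^^^^^^
AttributeError: 'float' object has no attribute 'round'
```

```bash
sed -i "s/o\['opening'\].round(4)/round(float(o['opening']),4)/" plan.py; python3 plan.py .595 .157 .16 68.1 10
```

```text
t 1.1 tcp [0.2165 0.5863 0.2453] psi 69.73 down [ 0.  0. -1.] open 0.0853 F [ 0.4  1.2 -0.5] q6 -0.12
[0.0504, 0.0085, -0.0272] [-0.0, 0.16, 0.0]
[0.0505, 0.0085, -0.027] [-0.0, 0.16, 0.0]
[0.0505, 0.0085, -0.0269] [-0.0, 0.16, 0.0]
[0.0506, 0.0085, -0.0267] [-0.0, 0.16, 0.0]
[0.0507, 0.0085, -0.0266] [-0.0, 0.16, 0.0]
[0.0508, 0.0085, -0.0264] [-0.0, 0.16, 0.0]
[0.0508, 0.0085, -0.0263] [-0.0, 0.16, 0.0]
[0.0509, 0.0085, -0.0261] [-0.0, 0.16, 0.0]
[0.051, 0.0085, -0.026] [-0.0, 0.16, 0.0]
[0.0511, 0.0085, -0.0259] [-0.0, 0.16, 0.0]
```

servo_tool(delta_pos=[[0.05, 0, -0.027], [0.05, 0, -0.027], [0.05, 0, -0.027], [0.05, 0, -0.027], [0.05, 0, -0.026]], dr=[[0, 0, 0], [0, 0, 0], [0, 0, 0], [0, 0, 0], [0, 0, 0]], grip=[0.65, 0.65, 0.65, 0.65, 0.65], grip_force=40)

```text
t: 1.72
tool_pos: [0.4078, 0.3713, 0.2458]
tool_rot: [-1.552, 0.27, -0.272]
contact_force: [0.4, -0.1, 0.5]
opening: 0.0557
```

servo_tool(delta_pos=[[0.05, 0.01, -0.026], [0.05, 0.01, -0.026], [0.05, 0.02, -0.026], [0.05, 0.02, -0.026], [0.05, 0.02, -0.026]], dr=[[0, 0, 0], [0, 0, 0], [0, 0, 0], [0, 0, 0], [0, 0, 0]], grip=[0.65, 0.65, 0.65, 0.65, 0.65])

```text
t: 2.35
tool_pos: [0.6068, 0.1576, 0.1684]
tool_rot: [-1.546, 0.263, -0.279]
contact_force: [1.0, 0.5, -0.4]
opening: 0.0556
```

```bash
python3 plan.py .595 .157 .12 68.1 4
```

```text
t 2.35 tcp [0.6068 0.1576 0.1684] psi 70.19 down [ 0.0108  0.006  -0.9999] open 0.0556 F [ 1.   0.5 -0.4] q6 -1.09
[-0.0028, 0.0121, -0.0013] [-0.13, 0.52, 0.11]
[-0.0028, 0.0121, -0.0013] [-0.13, 0.52, 0.11]
[-0.0028, 0.0121, -0.0013] [-0.13, 0.52, 0.11]
[-0.0027, 0.0121, -0.0013] [-0.13, 0.52, 0.11]
```

servo_tool(delta_pos=[[-0.006, 0.02, -0.003], [-0.005, 0.02, -0.002], [0, 0.01, 0]], dr=[[-0.3, 1, 0.3], [-0.3, 1, 0.2], [0, 0, 0]], grip=[0.65, 0.65, 0.65])

```text
t: 2.72
tool_pos: [0.5954, 0.1544, 0.1149]
tool_rot: [-1.551, 0.306, -0.301]
contact_force: [0.2, -0.4, -2.1]
opening: 0.0552
```

```bash
python3 plan.py .595 .157 .07 68.1 3
python3 - <<'E'
from h import *
a=[]
for n,(x,y,w,h) in(("scene",(220,110,130,120)),("top",(170,130,130,120))):
    im=ctrl.get_image(n)[y:y+h,x:x+w]; a.append(cv2.resize(im,(400,370),interpolation=cv2.INTER_CUBIC))
cv2.imwrite("pics/g1.png",np.hstack(a)[:,:,::-1])
E
```

```text
t 2.73 tcp [0.5954 0.1544 0.1149] psi 67.84 down [-0.0033 -0.0013 -1.    ] open 0.0552 F [ 0.2 -0.4 -2.1] q6 -1.05
[-0.0004, 0.0149, 0.0008] [0.05, -0.09, -0.05]
[-0.0004, 0.015, 0.0008] [0.05, -0.09, -0.05]
[-0.0004, 0.015, 0.0008] [0.05, -0.09, -0.05]
```

View pics/g1.png

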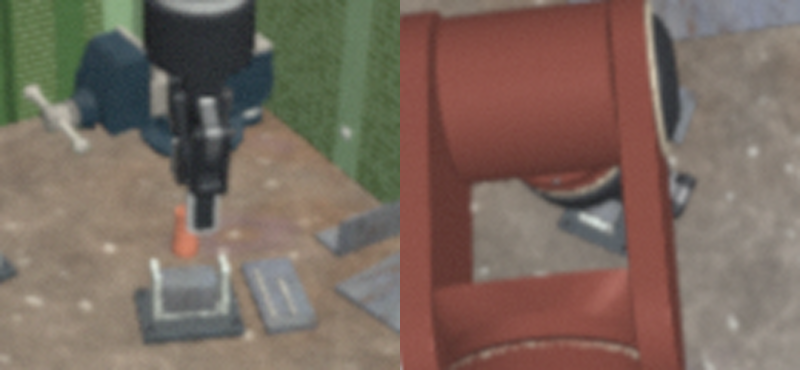

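The scene view shows the gripper hanging straight over the tube, with the jaws across its width. The top view is blocked by the arm. Descending.

servo_tool(delta_pos=[[0, 0.02, 0.002], [0, 0.02, 0.001], [0, 0.015, 0], [0, 0.01, 0], [0, 0.005, 0]], dr=[[0.1, -0.2, -0.1], [0, 0, 0], [0, 0, 0], [0, 0, 0], [0, 0, 0]], grip=[0.65, 0.65, 0.65, 0.65, 0.65])

```text
t: 3.45
tool_pos: [0.5969, 0.1594, 0.0418]
tool_rot: [-1.55, 0.296, -0.299]
contact_force: [0.7, 0.6, 0.5]
opening: 0.0551
```

```bash
python3 plan.py .595 .157 .031 68.1 2
```

```text
t 3.45 tcp [0.5969 0.1594 0.0418] psi 68.26 down [ 1.6e-03  2.0e-04 -1.0e+00] open 0.0551 F [0.7 0.6 0.5] q6 -1.05
[-0.0004, 0.0054, -0.0015] [-0.02, 0.08, 0.04]
[-0.0004, 0.0054, -0.0015] [-0.02, 0.08, 0.04]
```

servo_tool(delta_pos=[[-0.001, 0.006, -0.003], [0, 0.005, 0], [0, 0, 0]], dr=[[0, 0, 0], [0, 0, 0], [0, 0, 0]], grip=[0.65, 0.65, 0.65])

```text
t: 3.82
tool_pos: [0.5951, 0.1567, 0.0304]
tool_rot: [-1.549, 0.296, -0.3]
contact_force: [0.3, 0.0, -0.7]
opening: 0.0556
```

```bash
python3 plan.py .595 .157 .031 68.1 1;  python3 - <<'E'
from h import *
n="scene";x,y,w,h=240,150,90,75
im=ctrl.get_image(n)[y:y+h,x:x+w]; cv2.imwrite("pics/g2.png",cv2.resize(im,None,fx=8,fy=8,interpolation=cv2.INTER_CUBIC)[:,:,::-1])
E
```

```text
t 3.83 tcp [0.5951 0.1567 0.0304] psi 68.24 down [ 2.3e-03  3.0e-04 -1.0e+00] open 0.0556 F [ 0.3  0.  -0.7] q6 -1.05
[-0.0003, -0.0006, 0.0003] [-0.06, 0.14, 0.12]
```

View pics/g2.png

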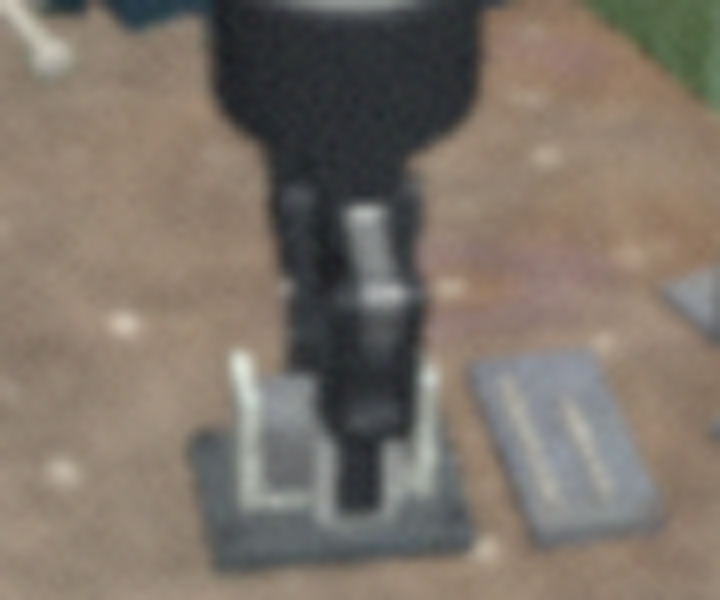

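The near finger reaches down beside the tube at about crop (362,470), between the end plates at x = 240 and 430. It is roughly 2 mm towards +x', which is harmless here. Closing.

servo_tool(delta_pos=[[0, 0, 0], [0, 0, 0], [0, 0, 0], [0, 0, 0], [0, 0, 0]], dr=[[0, 0, 0], [0, 0, 0], [0, 0, 0], [0, 0, 0], [0, 0, 0]], grip=[0.4, 0.3, 0.2, 0.2, 0.2], grip_force=40)

```text
t: 4.5
tool_pos: [0.5962, 0.1569, 0.0319]
tool_rot: [-1.549, 0.294, -0.302]
contact_force: [-1.0, -0.4, -0.4]
opening: 0.024
```

```bash
python3 plan.py .595 .157 .1 68.1 4
```

```text
t 4.5 tcp [0.5962 0.1569 0.0319] psi 68.24 down [ 5.e-03  7.e-04 -1.e+00] open 0.024 F [-1.  -0.4 -0.4] q6 -1.05
[-0.0002, -0.017, -0.0] [-0.04, 0.04, 0.06]
[-0.0002, -0.017, -0.0001] [-0.04, 0.04, 0.06]
[-0.0002, -0.017, -0.0001] [-0.04, 0.04, 0.06]
[-0.0003, -0.017, -0.0001] [-0.04, 0.04, 0.06]
```

servo_tool(delta_pos=[[0, -0.01, 0], [0, -0.02, 0], [0, -0.03, 0], [0, -0.03, 0], [0, 0, 0]], dr=[[0, 0, 0], [0, 0, 0], [0, 0, 0], [0, 0, 0], [0, 0, 0]], grip=[0.1, 0.1, 0.1, 0.1, 0.1])

```text
t: 5.12
tool_pos: [0.5965, 0.157, 0.1292]
tool_rot: [-1.548, 0.291, -0.304]
contact_force: [0.4, 0.8, 0.3]
opening: 0.0243
```

```bash
python3 plan.py .44 .02 .1 68.1 5;  python3 - <<'E'
from h import *
n="scene";x,y,w,h=220,110,110,90
im=ctrl.get_image(n)[y:y+h,x:x+w]; cv2.imwrite("pics/g3.png",cv2.resize(im,None,fx=6,fy=6,interpolation=cv2.INTER_CUBIC)[:,:,::-1])
E
```

```text
t 5.12 tcp [0.5965 0.157  0.1292] psi 68.25 down [ 0.0082  0.0011 -1.    ] open 0.0243 F [0.4 0.8 0.3] q6 -1.05
[-0.019, 0.0056, -0.0371] [-0.05, 0.03, 0.08]
[-0.0189, 0.0056, -0.0371] [-0.05, 0.03, 0.08]
[-0.0189, 0.0057, -0.0371] [-0.05, 0.03, 0.08]
[-0.0189, 0.0057, -0.0371] [-0.05, 0.03, 0.08]
[-0.0189, 0.0058, -0.0371] [-0.05, 0.03, 0.08]
```

View pics/g3.png

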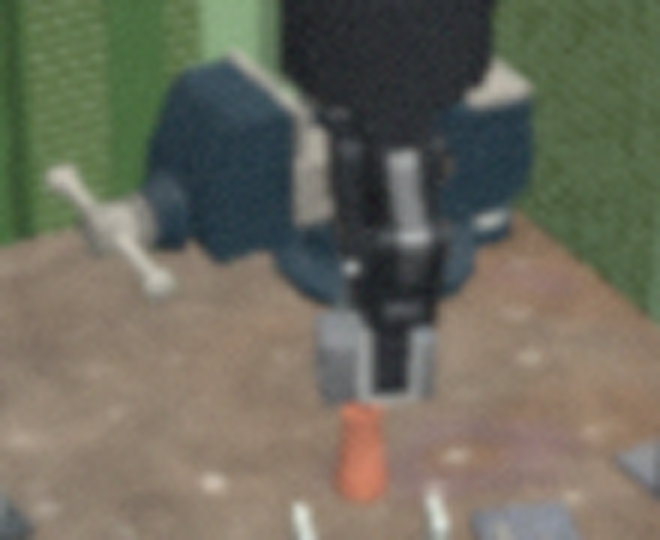

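The tube is held level by its width, with the pads a few mm off towards its right-hand end. Next I carry it to the free spot and turn it so its length lies along the nest direction.

```bash
python3 plan.py .437 .0 .1 7.2 8
```

```text
t 5.17 tcp [0.5954 0.1568 0.1272] psi 68.25 down [ 5.e-03  6.e-04 -1.e+00] open 0.0241 F [ 0.7  0.4 -0.7] q6 -1.05
[-0.0111, 0.0033, -0.0256] [-0.03, 7.63, 0.02]
[-0.0076, 0.0033, -0.0268] [-0.03, 7.63, 0.02]
[-0.004, 0.0033, -0.0276] [-0.03, 7.63, 0.02]
[-0.0003, 0.0033, -0.0279] [-0.03, 7.63, 0.02]
[0.0034, 0.0034, -0.0277] [-0.03, 7.63, 0.02]
[0.007, 0.0034, -0.027] [-0.03, 7.63, 0.02]
[0.0105, 0.0034, -0.0258] [-0.03, 7.63, 0.02]
[0.0139, 0.0034, -0.0242] [-0.03, 7.63, 0.02]
```

servo_tool(delta_pos=[[-0.011, 0, -0.026], [-0.008, 0, -0.027], [-0.004, 0, -0.028], [0, 0, -0.028]], dr=[[0, 7.6, 0], [0, 7.6, 0], [0, 7.6, 0], [0, 7.6, 0]], grip=[0.1, 0.1, 0.1, 0.1])

```text
t: 5.68
tool_pos: [0.5104, 0.0763, 0.1214]
tool_rot: [-1.449, 0.724, -0.719]
contact_force: [0.1, -0.2, -1.0]
opening: 0.0243
```

servo_tool(delta_pos=[[0.003, 0, -0.028], [0.007, 0, -0.027], [0.011, 0, -0.026], [0.014, 0, -0.024], [0, 0, 0]], dr=[[0, 7.6, 0], [0, 7.6, 0], [0, 7.6, 0], [0, 7.6, 0], [0, 0, 0]], grip=[0.1, 0.1, 0.1, 0.1, 0.1])

```text
t: 6.3
tool_pos: [0.4202, -0.0034, 0.1137]
tool_rot: [-1.264, 1.151, -1.128]
contact_force: [0.3, -0.1, -0.1]
opening: 0.0243
```

```bash
python3 plan.py .437 .0 .02 7.2 5
```

```text
t 6.3 tcp [ 0.4202 -0.0034  0.1137] psi 5.5 down [-0.017   0.0015 -0.9999] open 0.0243 F [ 0.3 -0.1 -0.1] q6 -0.28
[-0.0003, 0.0187, 0.0037] [0.19, -0.34, -0.04]
[-0.0003, 0.0187, 0.0037] [0.19, -0.34, -0.04]
[-0.0003, 0.0187, 0.0036] [0.19, -0.34, -0.04]
[-0.0003, 0.0187, 0.0035] [0.19, -0.34, -0.04]
[-0.0003, 0.0187, 0.0035] [0.19, -0.34, -0.04]
```

servo_tool(delta_pos=[[0, 0.025, 0.006], [0, 0.025, 0.006], [0, 0.02, 0.004], [0, 0.01, 0], [0, 0, 0]], dr=[[0.5, -0.8, 0], [0.4, -0.7, 0], [0, 0, 0], [0, 0, 0], [0, 0, 0]], grip=[0.1, 0.1, 0.1, 0.1, 0.1])

```text
t: 6.92
tool_pos: [0.4359, 0.0006, 0.029]
tool_rot: [-1.266, 1.117, -1.108]
contact_force: [0.4, -0.3, -0.1]
opening: 0.0241
```

```bash
python3 plan.py .437 .0 .02 7.2 2
```

```text
t 6.92 tcp [0.4359 0.0006 0.029 ] psi 7.45 down [-0.003   0.0051 -1.    ] open 0.0241 F [ 0.4 -0.3 -0.1] q6 -0.3
[0.0004, 0.0045, 0.0005] [0.07, 0.12, -0.16]
[0.0004, 0.0045, 0.0005] [0.07, 0.12, -0.16]
```

servo_tool(delta_pos=[[0, 0.005, 0], [0, 0.004, 0], [0, 0, 0]], dr=[[0.1, 0, -0.2], [0, 0, -0.1], [0, 0, 0]], grip=[0.1, 0.1, 0.1])

```text
t: 7.3
tool_pos: [0.4372, 0.0006, 0.0211]
tool_rot: [-1.267, 1.11, -1.114]
contact_force: [-0.4, -0.6, -1.9]
opening: 0.0245
```

servo_tool(delta_pos=[[0, 0.0015, 0], [0, 0.001, 0], [0, 0, 0]], dr=[[0, 0, 0], [0, 0, 0], [0, 0, 0]], grip=[0.1, 0.1, 0.1])

```text
t: 7.68
tool_pos: [0.4378, 0.0005, 0.0192]
tool_rot: [-1.266, 1.109, -1.115]
contact_force: [-0.0, -0.0, -0.3]
opening: 0.0239
```

```bash
python3 plan.py
```

```text
t 7.67 tcp [0.4378 0.0005 0.0192] psi 7.49 down [ 4.4e-03 -9.0e-04 -1.0e+00] open 0.0239 F [-0.  -0.  -0.3] q6 -0.3
```

servo_tool(delta_pos=[[0, 0.0015, 0], [0, 0, 0], [0, 0, 0]], dr=[[0, 0, 0.2], [0, 0, 0], [0, 0, 0]], grip=[0.1, 0.1, 0.1])

```text
t: 8.05
tool_pos: [0.4382, 0.0004, 0.0179]
tool_rot: [-1.263, 1.11, -1.113]
contact_force: [-0.3, 0.7, -0.6]
opening: 0.0241
```

servo_tool(delta_pos=[[0, 0.0015, 0], [0, 0, 0], [0, 0, 0]], dr=[[0, 0, 0], [0, 0, 0], [0, 0, 0]], grip=[0.1, 0.1, 0.1])

```text
t: 8.43
tool_pos: [0.4386, 0.0004, 0.018]
tool_rot: [-1.264, 1.111, -1.112]
contact_force: [-0.2, -0.6, -1.2]
opening: 0.0243
```

servo_tool(delta_pos=[[0, 0.0015, 0], [0, 0, 0]], dr=[[0, 0, 0], [0, 0, 0]], grip=[0.1, 0.1])

```text
t: 8.68
tool_pos: [0.439, 0.0004, 0.018]
tool_rot: [-1.264, 1.112, -1.111]
contact_force: [0.9, -1.1, -1.3]
opening: 0.0241
```

servo_tool(delta_pos=[[0, 0.001, 0], [0, 0, 0]], dr=[[0, 0, 0], [0, 0, 0]], grip=[0.1, 0.1])

```text
t: 8.93
tool_pos: [0.4391, 0.0004, 0.0179]
tool_rot: [-1.265, 1.113, -1.111]
contact_force: [-0.4, 0.4, 0.5]
opening: 0.024
```

```bash
python3 plan.py
python3 - <<'E'
from h import *
n="scene";x,y,w,h=190,190,110,90
im=ctrl.get_image(n)[y:y+h,x:x+w]; cv2.imwrite("pics/g4.png",cv2.resize(im,None,fx=6,fy=6,interpolation=cv2.INTER_CUBIC)[:,:,::-1])
E
```

```text
t 8.93 tcp [4.391e-01 4.000e-04 1.790e-02] psi 7.5 down [ 0.0014  0.0031 -1.    ] open 0.024 F [-0.4  0.4  0.5] q6 -0.3
```

View pics/g4.png

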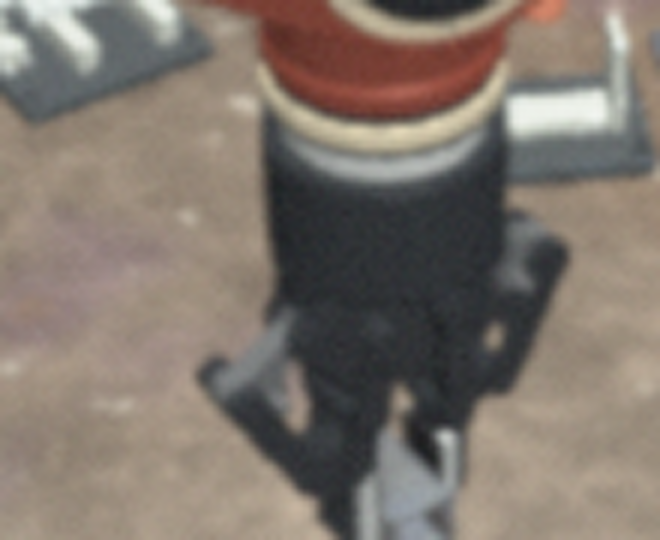

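Run:
```python
from h import *
n="scene";x,y,w,h=210,240,80,60
im=ctrl.get_image(n)[y:y+h,x:x+w]; cv2.imwrite("pics/g5.png",cv2.resize(im,None,fx=8,fy=8,interpolation=cv2.INTER_CUBIC)[:,:,::-1])
o=ctrl.get_obs(); print(o['tool_pos'],o['contact_force'],o['wrist_torque'])
```

```text
[4.39152034e-01 4.13679029e-04 1.78537917e-02] [-1.92410278  0.48190506  3.25543428] [-0.00666619  0.22520409  0.01940906]
```

View pics/g5.png

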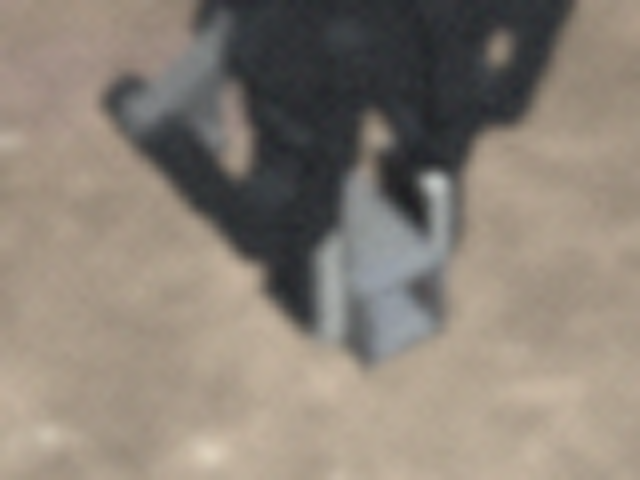

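servo_tool(delta_pos=[[0, 0.003, 0]], dr=[[0, 0, 0]], grip=[0.1])

```text
t: 9.15
tool_pos: [0.4393, 0.0005, 0.0177]
tool_rot: [-1.267, 1.115, -1.108]
contact_force: [-20.0, 4.2, 43.5]
opening: 0.0244
```

The force rose to 43 N, so the tube is on the table. I'll take off the load and open.

servo_tool(delta_pos=[[0, -0.0005, 0], [0, 0, 0], [0, 0, 0], [0, 0, 0], [0, 0, 0]], dr=[[0, 0, 0], [0, 0, 0], [0, 0, 0], [0, 0, 0], [0, 0, 0]], grip=[0.1, 0.3, 0.5, 0.7, 0.7])

```text
t: 9.78
tool_pos: [0.4388, 0.0005, 0.0171]
tool_rot: [-1.267, 1.116, -1.108]
contact_force: [-0.2, -1.2, -0.1]
opening: 0.0598
```

servo_tool(delta_pos=[[0, -0.03, 0], [0, -0.05, 0], [0, -0.05, 0], [0.05, -0.01, 0], [0.06, 0, 0]], dr=[[0, 0, 0], [0, 0, 0], [0, 10, 0], [0, 10, 0], [0, 10, 0]], grip=[0.7, 0.7, 0.7, 0.7, 0.7])

```text
t: 10.4
tool_pos: [0.4228, -0.1083, 0.1603]
tool_rot: [-0.994, 1.503, -1.494]
contact_force: [0.4, -0.5, -1.2]
opening: 0.0596
```

servo_tool(delta_pos=[[0.045, -0.01, 0.02], [0.042, -0.01, 0.027], [0.036, 0, 0.034], [0, 0, 0], [0, 0, 0]], dr=[[0, 10.5, 0], [0, 10.5, 0], [0, 10.5, 0], [0, 10.5, 0], [0, 10.5, 0]], grip=[0.7, 0.7, 0.7, 0.7, 0.7])

```text
t: 11.02
tool_pos: [0.4198, -0.2658, 0.1808]
tool_rot: [-0.244, 2.103, -2.099]
contact_force: [0.4, 0.4, -0.3]
opening: 0.06
```

```bash
python3 plan.py
python3 - <<'E'
from h import *
a=[]
for n,(x,y,w,h) in(("scene",(200,235,100,90)),("top",(255,220,100,90))):
    im=ctrl.get_image(n); a.append(cv2.resize(im[y:y+h,x:x+w],None,fx=4,fy=4,interpolation=cv2.INTER_CUBIC))
    for d in ctrl.masks_of(n,"tube_mid")[:2]:
        m=d['pixels']; v,u=np.nonzero(m); print(n,round(d['score'],2),d['extent'],m.sum(),u.mean(),v.mean(),back(n,[u.mean(),v.mean()],.0125))
cv2.imwrite("pics/g6.png",np.hstack(a)[:,:,::-1])
E
```

```text
t 11.03 tcp [ 0.4198 -0.2658  0.1808] psi -76.87 down [-0.0023  0.0014 -1.    ] open 0.06 F [ 0.4  0.4 -0.3] q6 0.63
scene 0.57 [241.6, 260.5, 267.0, 285.0] 353 254.37393767705382 272.8895184135977 [[0.44159104 0.00246539 0.0125    ]]
```

View pics/g6.png

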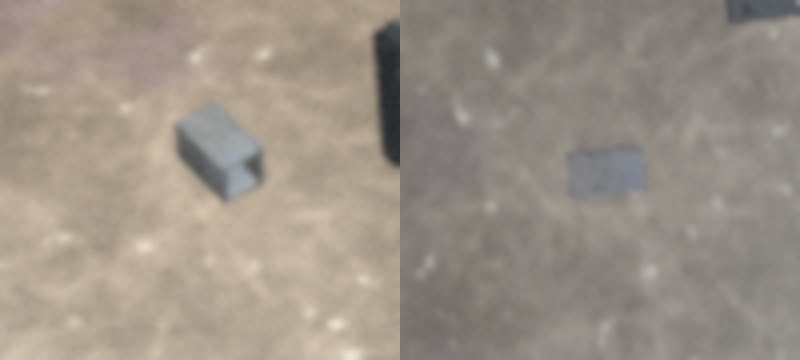

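The tube lies flat on the table, at scene (254,273) and top (306,263). I'll zoom in for a precise fit.

Run:
```python
from h import *
a=[]
for n,(x,y,w,h) in(("scene",(230,250,50,45)),("top",(282,240,50,45))):
    im=ctrl.get_image(n); a.append(cv2.resize(im[y:y+h,x:x+w],None,fx=8,fy=8,interpolation=cv2.INTER_CUBIC))
cv2.imwrite("pics/g7.png",np.hstack(a)[:,:,::-1])
```

```text
(no output)
```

View pics/g7.png

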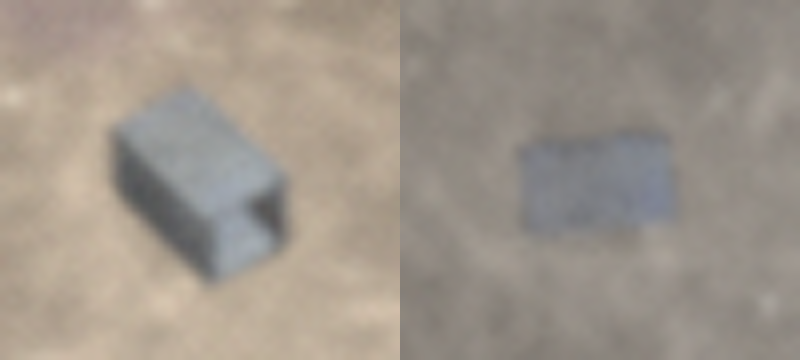

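Run:
```python
from fit import *
h=.0125;l=.021;Z=.025
o=[("scene",[(-h,l,Z),(h,l,Z),(h,-l,Z),(-h,-l,Z),(-h,-l,0),(h,-l,0),(-h,l,0)],pk(230,250,8,[(112,128),(183,82),(288,175),(212,215),(215,282),(288,238),(118,190)])),
("top",[(h,l,Z),(h,-l,Z),(-h,-l,Z),(-h,l,Z)],pk(282,240,8,[(119,145),(270,132),(276,217),(127,232)]))]
for oo in (o,o[:1],o[1:]):
    p,r=fit(oo,(.44,0,.12)); print(p.round(4),np.degrees(p[2]).round(2),r.round(2).tolist())
```

```text
[0.4418 0.0024 0.1551] 8.89 [[-0.44, -0.13], [0.58, 0.23], [0.25, 0.03], [-0.24, 0.7], [-0.44, 1.19], [0.27, 0.99], [-0.83, 0.94], [-0.68, -0.4], [-0.84, -1.24], [-0.04, -0.65], [-0.17, -0.05]]
[0.4427 0.0038 0.1704] 9.76 [[-0.44, -0.6], [0.46, -0.32], [0.36, -0.7], [0.01, 0.06], [-0.19, 0.55], [0.38, 0.25], [-0.83, 0.47]]
[0.4405 0.0014 0.1119] 6.41 [[-0.05, -0.24], [-0.11, -0.27], [0.21, 0.38], [-0.03, 0.16]]
```

```bash
python3 plan.py .4395 .0015 .09 97.5 6
```

```text
t 11.32 tcp [ 0.4201 -0.2647  0.181 ] psi -76.29 down [-0.0021  0.0011 -1.    ] open 0.0596 F [-0.3 -0.4  0.2] q6 0.62
[-0.0137, 0.0152, -0.0423] [0.01, 1.03, 0.02]
[-0.0129, 0.0152, -0.0426] [0.01, 1.03, 0.02]
[-0.0121, 0.0152, -0.0428] [0.01, 1.03, 0.02]
[-0.0114, 0.0152, -0.043] [0.01, 1.03, 0.02]
[-0.0106, 0.0152, -0.0432] [0.01, 1.03, 0.02]
[-0.0098, 0.0152, -0.0434] [0.01, 1.03, 0.02]
```

servo_tool(delta_pos=[[-0.013, 0.01, -0.043], [-0.013, 0.01, -0.043], [-0.012, 0.015, -0.043], [-0.011, 0.015, -0.043], [-0.011, 0.015, -0.043]], dr=[[0, 1, 0], [0, 1, 0], [0, 1, 0], [0, 1, 0], [0, 1, 0]], grip=[0.75, 0.75, 0.75, 0.75, 0.75])

```text
t: 11.95
tool_pos: [0.4367, -0.0378, 0.1168]
tool_rot: [-0.16, 2.137, -2.142]
contact_force: [-0.2, -0.8, 1.1]
opening: 0.064
```

servo_tool(delta_pos=[[-0.01, 0.015, -0.043], [0, 0, 0]], dr=[[0, 1, 0], [0, 0, 0]], grip=[0.75, 0.75])

```text
t: 12.2
tool_pos: [0.4387, 0.0106, 0.1001]
tool_rot: [-0.152, 2.144, -2.147]
contact_force: [-0.1, -0.7, -0.5]
opening: 0.064
```

```bash
python3 plan.py .4395 .0015 .04 97.5 3
```

```text
t 12.2 tcp [0.4387 0.0106 0.1001] psi -81.74 down [ 0.0028 -0.0013 -1.    ] open 0.064 F [-0.1 -0.7 -0.5] q6 1.28
[0.0002, 0.02, 0.003] [-0.03, 0.25, -0.05]
[0.0002, 0.02, 0.003] [-0.03, 0.25, -0.05]
[0.0002, 0.02, 0.003] [-0.03, 0.25, -0.05]
```

servo_tool(delta_pos=[[0, 0.02, 0.005], [0, 0.02, 0.004], [0, 0.012, 0], [0, 0, 0]], dr=[[0, 0.5, 0], [0, 0.3, 0], [0, 0, 0], [0, 0, 0]], grip=[0.75, 0.75, 0.75, 0.75])

```text
t: 12.7
tool_pos: [0.4421, 0.0001, 0.0491]
tool_rot: [-0.137, 2.144, -2.152]
contact_force: [0.2, 0.0, 0.5]
opening: 0.0639
```

```bash
python3 plan.py .4395 .0015 .0175 97.5 3
python3 - <<'E'
from h import *
n="scene";x,y,w,h=210,230,80,70
im=ctrl.get_image(n)[y:y+h,x:x+w]; cv2.imwrite("pics/g8.png",cv2.resize(im,None,fx=8,fy=8,interpolation=cv2.INTER_CUBIC)[:,:,::-1])
E
```

```text
t 12.7 tcp [4.421e-01 1.000e-04 4.910e-02] psi -82.26 down [ 0.0075 -0.0034 -1.    ] open 0.0639 F [0.2 0.  0.5] q6 1.27
[0.0009, 0.0105, -0.0006] [-0.08, 0.08, -0.13]
[0.0008, 0.0105, -0.0006] [-0.08, 0.08, -0.13]
[0.0008, 0.0105, -0.0006] [-0.08, 0.08, -0.13]
```

View pics/g8.png

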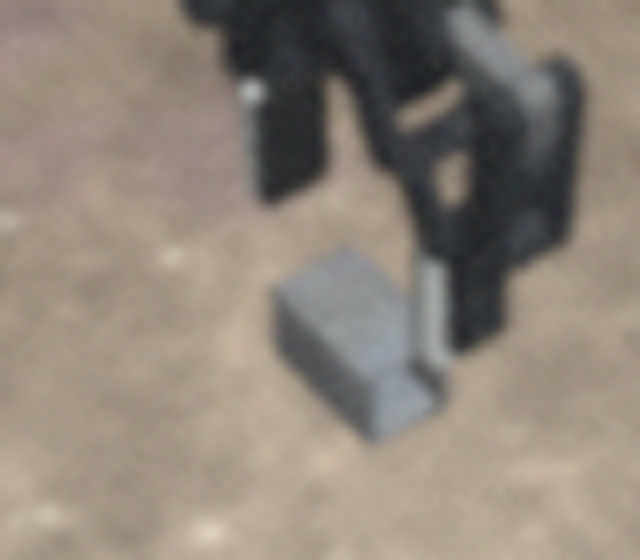

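servo_tool(delta_pos=[[0.002, 0.015, -0.001], [0.001, 0.009, -0.001], [0, 0.003, 0], [0, 0, 0]], dr=[[-0.2, 0.2, -0.4], [0, 0, 0], [0, 0, 0], [0, 0, 0]], grip=[0.75, 0.75, 0.75, 0.75])

```text
t: 13.25
tool_pos: [0.4404, 0.0014, 0.0223]
tool_rot: [-0.138, 2.15, -2.154]
contact_force: [-0.3, -1.6, -0.2]
opening: 0.0642
```

```bash
python3 plan.py .4395 .0015 .0175 97.5 1
python3 - <<'E'
from h import *
n="scene";x,y,w,h=210,230,80,70
im=ctrl.get_image(n)[y:y+h,x:x+w]; cv2.imwrite("pics/g9.png",cv2.resize(im,None,fx=8,fy=8,interpolation=cv2.INTER_CUBIC)[:,:,::-1])
E
```

```text
t 13.25 tcp [0.4404 0.0014 0.0223] psi -82.45 down [ 0.0035 -0.0015 -1.    ] open 0.0642 F [-0.3 -1.6 -0.2] q6 1.27
[0.0009, 0.0048, -0.0002] [-0.11, 0.05, -0.19]
```

View pics/g9.png

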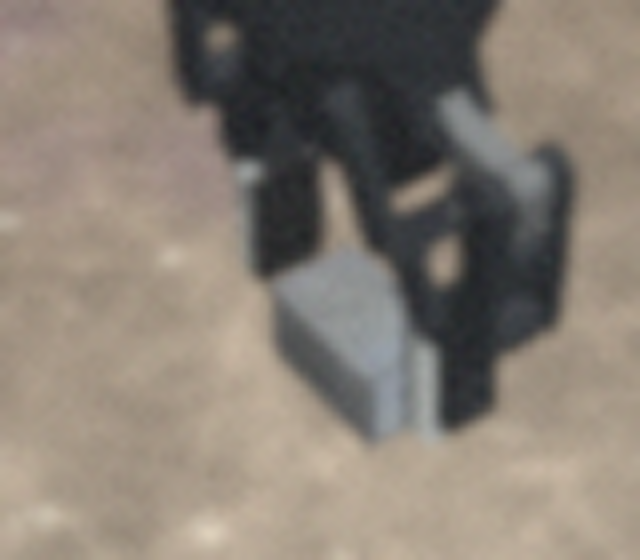

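servo_tool(delta_pos=[[0.002, 0.004, -0.001], [0, 0.001, 0], [0, 0, 0]], dr=[[-0.1, 0, -0.2], [0, 0, 0], [0, 0, 0]], grip=[0.75, 0.75, 0.75])

```text
t: 13.68
tool_pos: [0.4388, 0.0021, 0.0177]
tool_rot: [-0.141, 2.152, -2.153]
contact_force: [-0.2, -0.4, -0.0]
opening: 0.0642
```

servo_tool(delta_pos=[[0, 0, 0], [0, 0, 0], [0, 0, 0], [0, 0, 0], [0, 0, 0]], dr=[[0, 0, 0], [0, 0, 0], [0, 0, 0], [0, 0, 0], [0, 0, 0]], grip=[0.65, 0.6, 0.5, 0.4, 0.3], grip_force=35)

```text
t: 14.3
tool_pos: [0.4393, 0.0021, 0.0183]
tool_rot: [-0.14, 2.152, -2.153]
contact_force: [0.3, 0.4, -0.0]
opening: 0.0411
```

```bash
python3 plan.py .4385 .002 .0175 97.5 1
python3 - <<'E'
from h import *
n="scene";x,y,w,h=210,230,80,70
im=ctrl.get_image(n)[y:y+h,x:x+w]; cv2.imwrite("pics/g10.png",cv2.resize(im,None,fx=8,fy=8,interpolation=cv2.INTER_CUBIC)[:,:,::-1])
E
```

```text
t 14.3 tcp [0.4393 0.0021 0.0183] psi -82.45 down [ 2.2e-03 -3.0e-04 -1.0e+00] open 0.0411 F [ 0.3  0.4 -0. ] q6 1.27
[0.0008, 0.0008, -0.0] [-0.04, 0.05, -0.12]
```

View pics/g10.png

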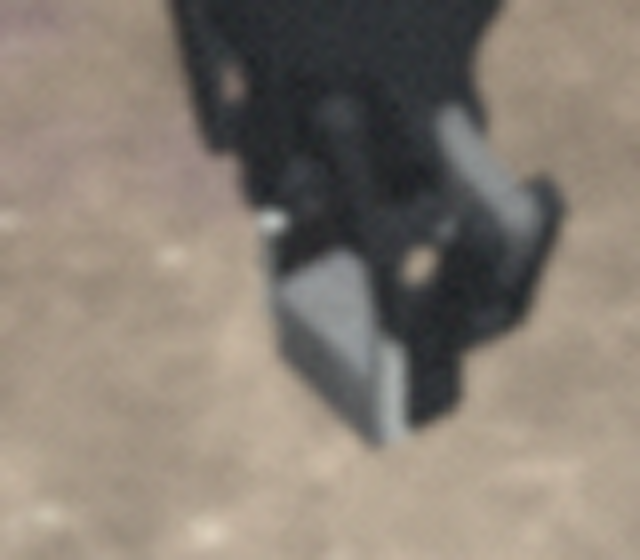

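Gripped by the ends, with the pads flush on both ends and the opening at 41 mm. In the robot frame the tube was at (.439,.002), so the camera bias is about +2 mm in x. The corrected nest is at about (.610,-.173). Lifting.

servo_tool(delta_pos=[[0, -0.01, 0], [0, -0.03, 0], [0, -0.04, 0], [0, -0.03, 0], [0, 0, 0]], dr=[[0, 0, 0], [0, 0, 0], [0, 0, 0], [0, 0, 0], [0, 0, 0]], grip=[0.3, 0.3, 0.3, 0.3, 0.3])

```text
t: 14.98
tool_pos: [0.4379, 0.0022, 0.132]
tool_rot: [-0.142, 2.153, -2.153]
contact_force: [-0.4, 0.9, -1.5]
opening: 0.0412
```

```bash
python3 plan.py .610 -.173 .14 97.2 9
```

```text
t 14.97 tcp [0.4379 0.0022 0.132 ] psi -82.45 down [ 4.e-04 -3.e-04 -1.e+00] open 0.0412 F [-0.4  0.9 -1.5] q6 1.27
[-0.0164, -0.0009, 0.0218] [-0.0, 0.04, -0.0]
[-0.0164, -0.0009, 0.0218] [-0.0, 0.04, -0.0]
[-0.0164, -0.0009, 0.0218] [-0.0, 0.04, -0.0]
[-0.0164, -0.0009, 0.0218] [-0.0, 0.04, -0.0]
[-0.0165, -0.0009, 0.0218] [-0.0, 0.04, -0.0]
[-0.0165, -0.0009, 0.0218] [-0.0, 0.04, -0.0]
[-0.0165, -0.0009, 0.0217] [-0.0, 0.04, -0.0]
[-0.0165, -0.0009, 0.0217] [-0.0, 0.04, -0.0]
[-0.0165, -0.0009, 0.0217] [-0.0, 0.04, -0.0]
```

servo_tool(delta_pos=[[-0.02, -0.003, 0.027], [-0.02, -0.003, 0.027], [-0.02, -0.002, 0.027], [-0.02, -0.002, 0.027], [-0.02, -0.002, 0.026]], dr=[[0, 0, 0], [0, 0, 0], [0, 0, 0], [0, 0, 0], [0, 0, 0]], grip=[0.3, 0.3, 0.3, 0.3, 0.3])

```text
t: 15.6
tool_pos: [0.5525, -0.1181, 0.1348]
tool_rot: [-0.157, 2.161, -2.152]
contact_force: [0.2, -0.3, -0.2]
opening: 0.041
```

servo_tool(delta_pos=[[-0.02, 0, 0.027], [-0.02, 0, 0.026], [-0.01, 0, 0.01], [0, 0, 0]], dr=[[0, 0, 0], [0, 0, 0], [0, 0, 0], [0, 0, 0]], grip=[0.3, 0.3, 0.3, 0.3])

```text
t: 16.1
tool_pos: [0.6093, -0.1755, 0.1254]
tool_rot: [-0.166, 2.173, -2.152]
contact_force: [0.1, 0.8, 0.2]
opening: 0.0405
```

```bash
python3 plan.py .610 -.173 .125 97.2 2
```

```text
t 16.1 tcp [ 0.6093 -0.1755  0.1254] psi -82.4 down [-0.0215  0.0083 -0.9997] open 0.0405 F [0.1 0.8 0.2] q6 1.04
[-0.0005, 0.0002, -0.0012] [0.31, 0.2, 0.58]
[-0.0005, 0.0002, -0.0012] [0.31, 0.2, 0.58]
```

servo_tool(delta_pos=[[-0.001, 0, -0.001], [0, 0, -0.001], [0, 0, 0]], dr=[[0.4, 0.2, 0.6], [0.3, 0.2, 0.6], [0, 0, 0]], grip=[0.3, 0.3, 0.3])

```text
t: 16.48
tool_pos: [0.6081, -0.1707, 0.1242]
tool_rot: [-0.137, 2.156, -2.156]
contact_force: [-0.1, -0.6, -2.2]
opening: 0.041
```

```bash
python3 plan.py .610 -.173 .125 97.2 1
python3 - <<'E'
from h import *
a=[]
for n,(x,y,w,h) in(("scene",(310,200,110,130)),("top",(325,120,110,130))):
    im=ctrl.get_image(n)[y:y+h,x:x+w]; a.append(cv2.resize(im,(390,460),interpolation=cv2.INTER_CUBIC))
cv2.imwrite("pics/n1.png",np.hstack(a)[:,:,::-1])
E
```

```text
t 16.48 tcp [ 0.6081 -0.1707  0.1242] psi -82.72 down [-2.e-04 -3.e-04 -1.e+00] open 0.041 F [-0.1 -0.6 -2.2] q6 1.05
[-0.0016, -0.0008, 0.0025] [-0.01, 0.08, 0.01]
```

View pics/n1.png

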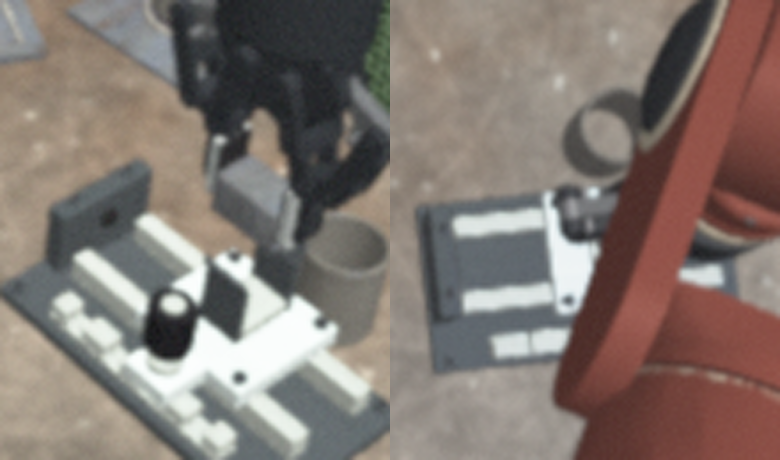

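servo_tool(delta_pos=[[-0.002, 0.005, 0.003], [0, 0.003, 0], [0, 0, 0]], dr=[[0, 0, 0], [0, 0, 0], [0, 0, 0]], grip=[0.3, 0.3, 0.3])

```text
t: 16.95
tool_pos: [0.611, -0.174, 0.1161]
tool_rot: [-0.137, 2.155, -2.156]
contact_force: [0.4, -0.6, -2.0]
opening: 0.0412
```

```bash
python3 plan.py .610 -.173 .11 97.2 1
python3 - <<'E'
from h import *
n="scene";x,y,w,h=350,230,75,75
im=ctrl.get_image(n)[y:y+h,x:x+w]; cv2.imwrite("pics/n2.png",cv2.resize(im,None,fx=8,fy=8,interpolation=cv2.INTER_CUBIC)[:,:,::-1])
E
```

```text
t 16.95 tcp [ 0.611  -0.174   0.1161] psi -82.73 down [ 4.e-04 -6.e-04 -1.e+00] open 0.0412 F [ 0.4 -0.6 -2. ] q6 1.05
[0.0008, 0.0061, -0.0011] [-0.04, 0.07, -0.02]
```

View pics/n2.png

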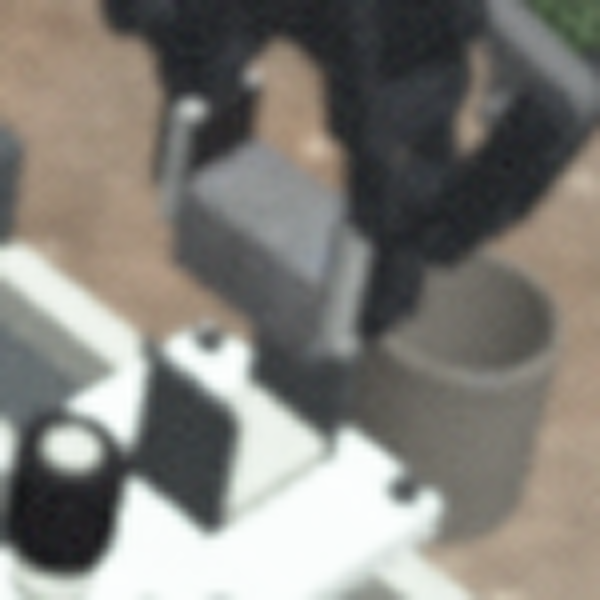

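Run:
```python
from fit import *
a=np.radians(7.2)
def L(q): 
    d=q[:,:2]-[.6105,-.1735]; return np.c_[np.cos(a)*d[:,0]+np.sin(a)*d[:,1],-np.sin(a)*d[:,0]+np.cos(a)*d[:,1]].round(4)*1000
print("tube top -x edge",L(back("scene",pk(350,230,8,[(190,195),(325,283),(262,145),(345,205)]),.1236)))
print("tube bot -x edge",L(back("scene",pk(350,230,8,[(176,262),(322,350)]),.0986)))
print("cheek tops",L(back("scene",pk(350,230,8,[(150,345),(238,412)]),.084)))
print("seat",L(back("scene",pk(350,230,8,[(228,520),(325,450)]),.046)))
# carriage plate z .038 corners
print("knob",L(back("scene",pk(350,230,8,[(73,448)]),.082)))
```

```text
tube top -x edge [[-11.4  14.9]
 [ -8.4 -22.6]
 [ 13.9  16.6]
 [ 14.   -8.4]]
tube bot -x edge [[ -8.   18. ]
 [ -2.6 -21.5]]
cheek tops [[-20.1  12. ]
 [-19.6 -14.7]]
seat [[-15.5 -14.8]
 [ 19.  -13.4]]
knob [[-55.5   1.1]]
```

Both the tube and the nest lie about +2 mm in scene coordinates, so they line up in x. In y the readings agree only to about 2 mm, so I'll check that after placing. Descending slowly.

servo_tool(delta_pos=[[0.001, 0.012, -0.001], [0, 0.012, 0], [0, 0.008, 0], [0, 0, 0]], dr=[[0, 0, 0], [0, 0, 0], [0, 0, 0], [0, 0, 0]], grip=[0.3, 0.3, 0.3, 0.3])

```text
t: 17.5
tool_pos: [0.6092, -0.1729, 0.0809]
tool_rot: [-0.138, 2.156, -2.156]
contact_force: [0.4, 0.8, -0.4]
opening: 0.0409
```

```bash
python3 plan.py .610 -.173 .065 97.2 1
python3 - <<'E'
from h import *
n="scene";x,y,w,h=340,240,75,75
im=ctrl.get_image(n)[y:y+h,x:x+w]; cv2.imwrite("pics/n3.png",cv2.resize(im,None,fx=8,fy=8,interpolation=cv2.INTER_CUBIC)[:,:,::-1])
E
```

```text
t 17.5 tcp [ 0.6092 -0.1729  0.0809] psi -82.73 down [-0.0011 -0.     -1.    ] open 0.0409 F [ 0.4  0.8 -0.4] q6 1.05
[-0.0008, 0.0159, 0.0002] [0.01, 0.07, 0.06]
```

View pics/n3.png

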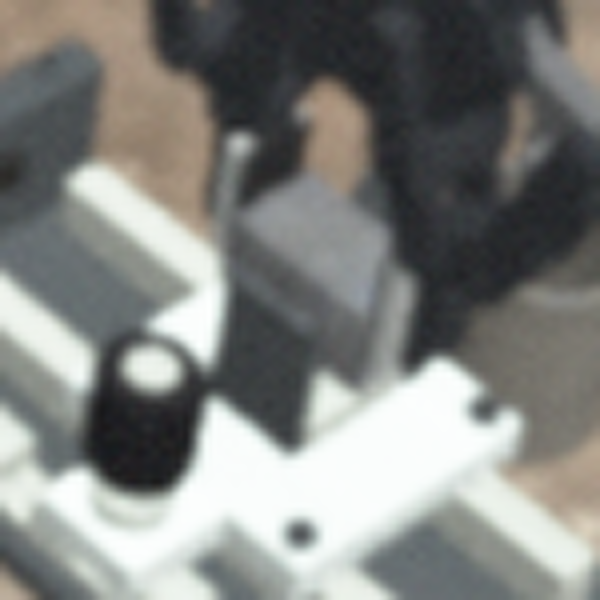

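The tube is between the cheeks and clear of both, with its near end overhanging the front cheek's edge at crop (318,332). Continuing down.

servo_tool(delta_pos=[[-0.001, 0.008, 0], [0, 0.005, 0], [0, 0, 0]], dr=[[0, 0, 0], [0, 0, 0], [0, 0, 0]], grip=[0.3, 0.3, 0.3])

```text
t: 17.92
tool_pos: [0.6111, -0.1731, 0.0682]
tool_rot: [-0.136, 2.155, -2.156]
contact_force: [-0.5, -0.4, -1.8]
opening: 0.0411
```

servo_tool(delta_pos=[[0, 0.0015, 0], [0, 0, 0]], dr=[[0, 0, 0], [0, 0, 0]], grip=[0.3, 0.3])

```text
t: 18.18
tool_pos: [0.6113, -0.1732, 0.067]
tool_rot: [-0.135, 2.154, -2.156]
contact_force: [-0.4, 0.2, -1.0]
opening: 0.0409
```

servo_tool(delta_pos=[[0, 0.0012, 0], [0, 0, 0]], dr=[[0, 0, 0], [0, 0, 0]], grip=[0.3, 0.3])

```text
t: 18.42
tool_pos: [0.6115, -0.1733, 0.0661]
tool_rot: [-0.135, 2.153, -2.156]
contact_force: [0.0, 0.0, -1.7]
opening: 0.0408
```

servo_tool(delta_pos=[[0.001, 0.0012, 0], [0, 0, 0]], dr=[[0, 0, 0], [0, 0, 0]], grip=[0.3, 0.3])

```text
t: 18.68
tool_pos: [0.6105, -0.1734, 0.0649]
tool_rot: [-0.135, 2.153, -2.156]
contact_force: [0.3, -0.1, -1.6]
opening: 0.0411
```

servo_tool(delta_pos=[[0, 0.0012, 0], [0, 0, 0]], dr=[[0, 0, 0], [0, 0, 0]], grip=[0.3, 0.3])

```text
t: 18.92
tool_pos: [0.6109, -0.1736, 0.0644]
tool_rot: [-0.134, 2.153, -2.156]
contact_force: [-0.5, -0.7, -1.0]
opening: 0.0411
```

servo_tool(delta_pos=[[0, 0.0012, 0], [0, 0, 0]], dr=[[0, 0, 0], [0, 0, 0]], grip=[0.3, 0.3])

```text
t: 19.18
tool_pos: [0.6111, -0.1737, 0.0644]
tool_rot: [-0.134, 2.152, -2.157]
contact_force: [0.6, -0.4, -1.0]
opening: 0.0408
```

servo_tool(delta_pos=[[0.0005, 0.0012, 0], [0, 0, 0]], dr=[[0, 0, 0], [0, 0, 0]], grip=[0.3, 0.3])

```text
t: 19.42
tool_pos: [0.6113, -0.1739, 0.0643]
tool_rot: [-0.132, 2.151, -2.156]
contact_force: [-0.3, 0.4, -0.7]
opening: 0.0412
```

```bash
python3 plan.py;python3 - <<'E'
from h import *
n="scene";x,y,w,h=340,240,75,75
im=ctrl.get_image(n)[y:y+h,x:x+w]; cv2.imwrite("pics/n4.png",cv2.resize(im,None,fx=8,fy=8,interpolation=cv2.INTER_CUBIC)[:,:,::-1])
print(ctrl.get_obs()['contact_force'])
E
```

```text
t 19.43 tcp [ 0.6113 -0.1739  0.0643] psi -82.73 down [ 0.0044 -0.002  -1.    ] open 0.0412 F [-0.3  0.4 -0.7] q6 1.05
[-0.41663547 -0.09197852  2.49238656]
```

View pics/n4.png

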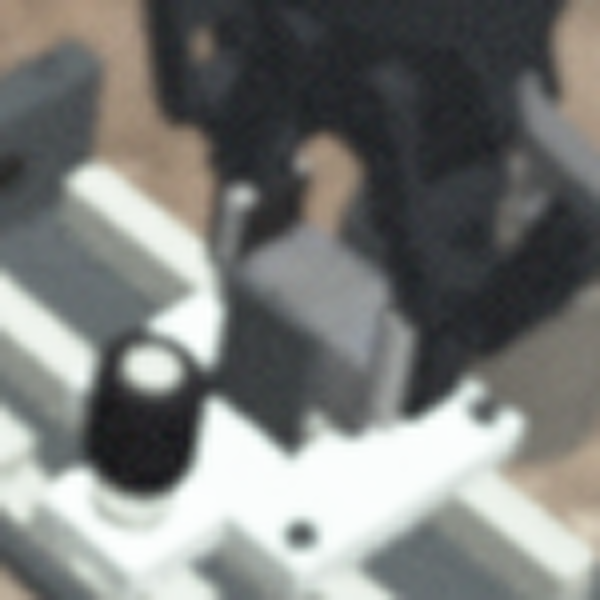

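The tube's underside is at seat level, and z has stopped at .0643 with a small upward force. Releasing.

servo_tool(delta_pos=[[0, 0, 0], [0, 0, 0], [0, 0, 0], [0, 0, 0]], dr=[[0, 0, 0], [0, 0, 0], [0, 0, 0], [0, 0, 0]], grip=[0.52, 0.56, 0.62, 0.66])

```text
t: 19.98
tool_pos: [0.6109, -0.1738, 0.0631]
tool_rot: [-0.133, 2.152, -2.156]
contact_force: [-0.4, 0.2, -0.9]
opening: 0.0565
```

servo_tool(delta_pos=[[0, -0.01, 0], [0, -0.03, 0], [0, -0.05, 0], [0, -0.04, 0], [0.05, 0, 0]], dr=[[0, 0, 0], [0, 0, 0], [0, 0, 0], [0, 0, 0], [0, 0, 0]], grip=[0.66, 0.66, 0.66, 0.66, 0.66])

```text
t: 20.6
tool_pos: [0.5621, -0.1801, 0.2]
tool_rot: [-0.133, 2.149, -2.156]
contact_force: [-0.0, -0.4, -0.1]
opening: 0.0563
```

servo_tool(delta_pos=[[0.05, 0, -0.04], [0.05, 0, -0.05], [0.05, 0, -0.06], [0, 0, -0.06], [0, 0, 0]], dr=[[0, 0, 0], [0, 0, 0], [0, 0, 0], [0, 0, 0], [0, 0, 0]], grip=[0.66, 0.66, 0.66, 0.66, 0.66])

```text
t: 21.22
tool_pos: [0.4001, -0.0036, 0.203]
tool_rot: [-0.117, 2.141, -2.157]
contact_force: [0.8, -0.4, -0.1]
opening: 0.0563
```

```bash
python3 plan.py;python3 - <<'E'
from h import *
a=[]
for n,(x,y,w,h) in(("scene",(340,240,75,75)),("top",(350,160,75,75))):
    im=ctrl.get_image(n); cv2.imwrite(f"pics/full_{n}.png",im[:,:,::-1])
    a.append(cv2.resize(im[y:y+h,x:x+w],None,fx=5.3334,fy=5.3334,interpolation=cv2.INTER_CUBIC))
    for d in ctrl.masks_of(n,"tube_mid")[:1]:
        m=d['pixels']; v,u=np.nonzero(m); print(n,round(d['score'],2),d['extent'],u.mean(),v.mean(),back(n,[u.mean(),v.mean()],.071))
cv2.imwrite("pics/n5.png",np.hstack(a)[:,:,::-1])
E
```

```text
t 21.23 tcp [ 0.4001 -0.0036  0.203 ] psi -82.81 down [ 0.0171 -0.0062 -0.9998] open 0.0563 F [ 0.8 -0.4 -0.1] q6 1.25
scene 0.81 [369.9, 267.7, 398.6, 295.2] 383.423197492163 280.5329153605016 [[ 0.61001314 -0.18440429  0.071     ]]
top 0.59 [378.7, 177.9, 402.7, 193.7] 389.4406779661017 184.77627118644068 [[ 0.61119483 -0.17095742  0.071     ]]
```

View pics/n5.png

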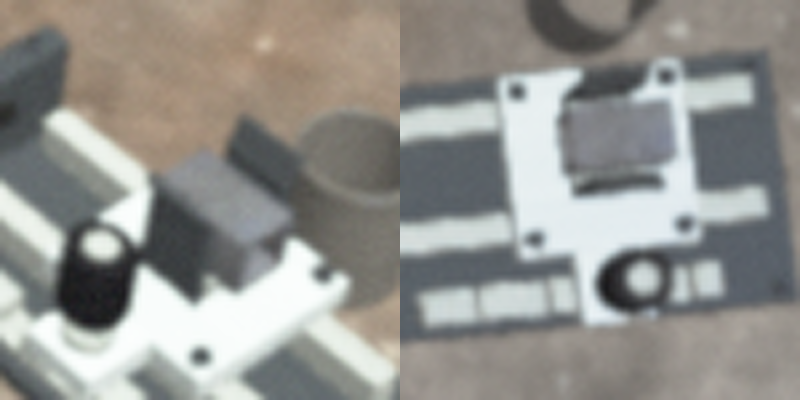

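Run:
```python
from h import *
im=cv2.imread("pics/full_top.png")[165:205,365:415]; cv2.imwrite("pics/n6.png",cv2.resize(im,None,fx=15,fy=15,interpolation=cv2.INTER_CUBIC))
im=cv2.imread("pics/full_scene.png")[255:305,360:410]; cv2.imwrite("pics/n7.png",cv2.resize(im,None,fx=12,fy=12,interpolation=cv2.INTER_CUBIC))
```

```text
(no output)
```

View pics/n6.png

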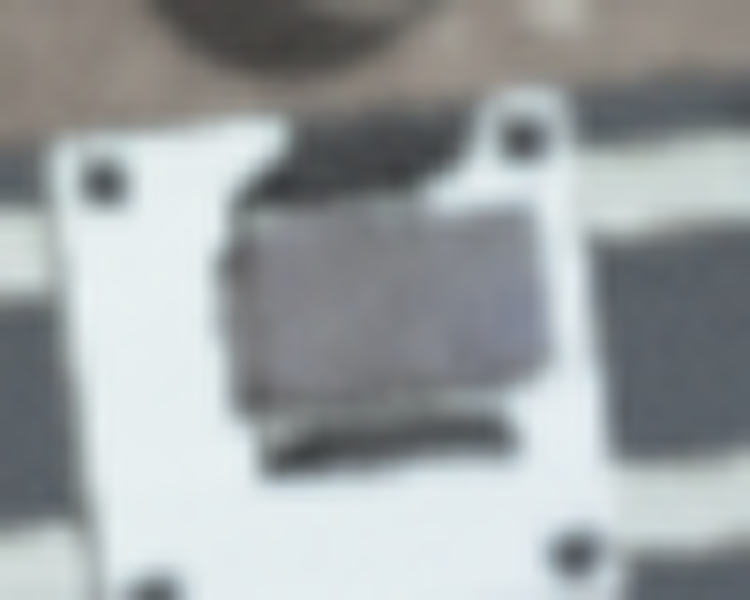

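View pics/n7.png

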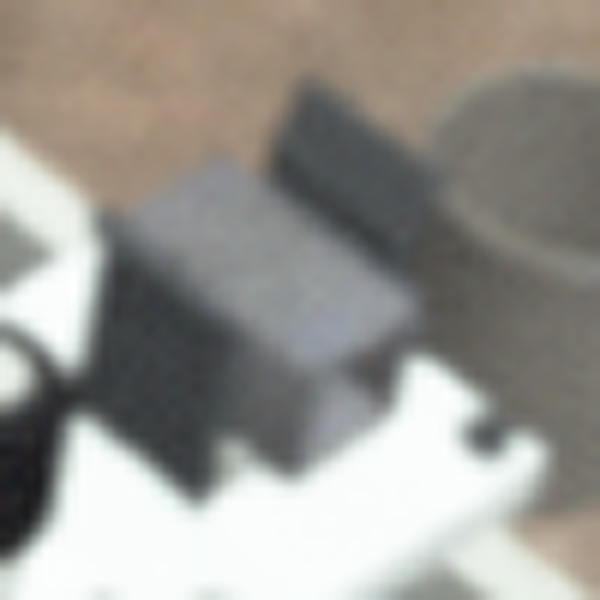

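Run:
```python
from fit import *
a=np.radians(7.2)
def L(n,pts,z): 
    ox,oy,s=(365,165,15) if n=="top" else (360,255,12)
    q=back(n,pk(ox,oy,s,pts),z)
    d=q[:,:2]-[.6105,-.1735]; return (1000*np.c_[np.cos(a)*d[:,0]+np.sin(a)*d[:,1],-np.sin(a)*d[:,0]+np.cos(a)*d[:,1]]).round(1).tolist()
print("tube",L("top",[(245,210),(540,203),(548,375),(252,408)],.071))
print("front cheek -y top",L("top",[(518,440)],.084),"+y bottom",L("top",[(262,465)],.046))
print("back cheek top",L("top",[(290,122),(492,95)],.084),"bot",L("top",[(240,195)],.046))
print("screws",L("top",[(103,180),(522,138),(575,550),(155,595)],.038))
print("S tube",L("scene",[(130,225),(222,155),(418,305),(310,365)],.071), "bottom", L("scene",[(300,475)],.046))
print("S back cheek top",L("scene",[(308,78),(437,178)],.084))
print("S front cheek top",L("scene",[(108,220),(240,325)],.084), "bottom",L("scene",[(198,500)],.046))
```

```text
tube [[16.3, 19.0], [12.9, -22.8], [-11.7, -20.9], [-12.1, 21.4]]
front cheek -y top [[-21.8, -11.9]] +y bottom [[-17.9, 15.1]]
back cheek top [[26.3, 14.3], [27.2, -14.4]] bot [[22.0, 13.5]]
screws [[27.5, 31.4], [27.2, -30.7], [-34.4, -30.8], [-34.7, 31.2]]
S tube [[-7.4, 16.8], [15.4, 18.8], [15.3, -22.0], [-7.3, -20.5]] bottom [[-5.1, -21.3]]
S back cheek top [[27.6, 14.4], [26.9, -12.8]]
S front cheek top [[-20.1, 11.5], [-20.3, -15.9]] bottom [[-21.4, -15.4]]
```

The tube sits in the nest. From above its centre is about 1 mm towards -y of the cheeks' centre, and the scene view agrees to about 1 mm. It is between the cheeks with clearance both sides. Next is the knob at about (.5515,-.180).

```bash
python3 plan.py .5515 -.180 .13 97.2 6
```

```text
t 21.43 tcp [ 0.4012 -0.0073  0.2027] psi -83.22 down [ 0.0152 -0.0068 -0.9999] open 0.0567 F [ 0.5  0.2 -0.2] q6 1.25
[-0.0213, 0.0127, 0.0314] [-0.08, -0.07, -0.14]
[-0.0213, 0.0126, 0.0315] [-0.08, -0.07, -0.14]
[-0.0213, 0.0125, 0.0315] [-0.08, -0.07, -0.14]
[-0.0213, 0.0124, 0.0316] [-0.08, -0.07, -0.14]
[-0.0213, 0.0123, 0.0316] [-0.08, -0.07, -0.14]
[-0.0213, 0.0122, 0.0317] [-0.08, -0.07, -0.14]
```

servo_tool(delta_pos=[[-0.021, 0.005, 0.031], [-0.021, 0.008, 0.031], [-0.021, 0.01, 0.031], [-0.021, 0.01, 0.031], [-0.021, 0.01, 0.031]], dr=[[-0.1, 0, -0.1], [-0.1, 0, -0.1], [-0.1, 0, -0.1], [-0.1, 0, -0.1], [-0.1, 0, -0.1]], grip=[0.66, 0.66, 0.66, 0.66, 0.66])

```text
t: 22.05
tool_pos: [0.5286, -0.1612, 0.1616]
tool_rot: [-0.109, 2.162, -2.162]
contact_force: [0.2, 0.2, 0.3]
opening: 0.0565
```

servo_tool(delta_pos=[[-0.02, 0.01, 0.025], [-0.005, 0, 0], [0, 0, 0]], dr=[[0, 0, 0], [0, 0, 0], [0, 0, 0]], grip=[0.66, 0.66, 0.66])

```text
t: 22.42
tool_pos: [0.5569, -0.1911, 0.1488]
tool_rot: [-0.104, 2.171, -2.167]
contact_force: [-0.3, 0.6, 0.1]
opening: 0.0565
```

```bash
python3 plan.py .5515 -.180 .115 97.2 2
```

```text
t 22.43 tcp [ 0.5569 -0.1911  0.1488] psi -84.36 down [ 0.0029  0.002  -1.    ] open 0.0565 F [-0.3  0.6  0.1] q6 1.01
[0.0022, 0.0169, -0.0058] [0.05, -0.78, -0.09]
[0.0021, 0.0169, -0.0058] [0.05, -0.78, -0.09]
```

servo_tool(delta_pos=[[0.002, 0.018, -0.006], [0.002, 0.015, -0.006], [0, 0, 0]], dr=[[0, -0.8, -0.1], [0, -0.8, 0], [0, 0, 0]], grip=[0.66, 0.66, 0.66])

```text
t: 22.8
tool_pos: [0.5497, -0.1776, 0.1131]
tool_rot: [-0.139, 2.158, -2.152]
contact_force: [-0.5, 0.1, 1.0]
opening: 0.0567
```

```bash
python3 plan.py .5515 -.180 .066 97.2 4
python3 - <<'E'
from h import *
n="scene";x,y,w,h=320,230,85,75
im=ctrl.get_image(n)[y:y+h,x:x+w]; cv2.imwrite("pics/k1.png",cv2.resize(im,None,fx=8,fy=8,interpolation=cv2.INTER_CUBIC)[:,:,::-1])
E
```

```text
t 22.8 tcp [ 0.5497 -0.1776  0.1131] psi -82.62 down [-4.0e-04  2.7e-03 -1.0e+00] open 0.0567 F [-0.5  0.1  1. ] q6 1.0
[-0.0004, 0.0118, 0.0007] [0.04, 0.04, 0.0]
[-0.0004, 0.0118, 0.0007] [0.04, 0.04, 0.0]
[-0.0004, 0.0118, 0.0007] [0.04, 0.04, 0.0]
[-0.0004, 0.0118, 0.0007] [0.04, 0.04, 0.0]
```

View pics/k1.png

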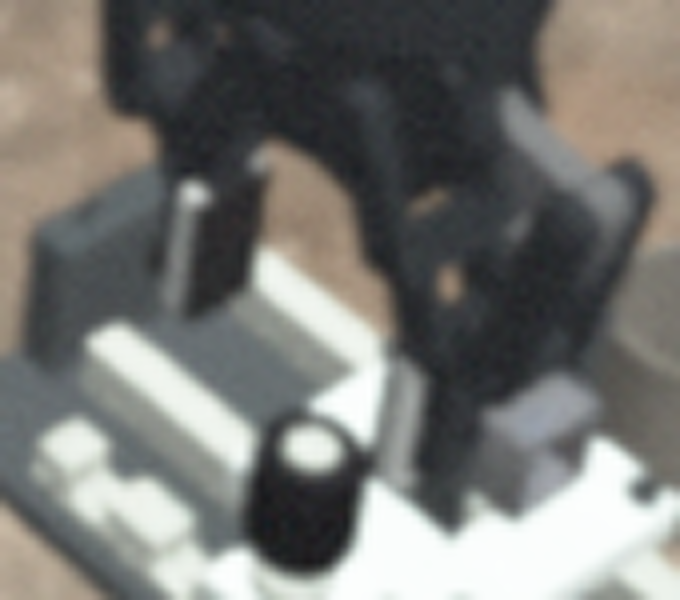

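The fingers straddle the knob, with the far pad tip at (212,310), the near pad tip at (425,500) and the knob top at (312,445). Descending.

servo_tool(delta_pos=[[-0.001, 0.015, 0.001], [-0.001, 0.015, 0], [0, 0.01, 0], [0, 0.006, 0], [0, 0, 0]], dr=[[0.1, 0.1, 0], [0, 0, 0], [0, 0, 0], [0, 0, 0], [0, 0, 0]], grip=[0.66, 0.66, 0.66, 0.66, 0.66])

```text
t: 23.48
tool_pos: [0.5529, -0.1786, 0.0651]
tool_rot: [-0.135, 2.155, -2.155]
contact_force: [-0.5, 0.5, 0.1]
opening: 0.0563
```

```bash
python3 plan.py .5515 -.179 .066 97.2 1
python3 - <<'E'
from h import *
n="scene";x,y,w,h=320,250,85,75
im=ctrl.get_image(n)[y:y+h,x:x+w]; cv2.imwrite("pics/k2.png",cv2.resize(im,None,fx=8,fy=8,interpolation=cv2.INTER_CUBIC)[:,:,::-1])
E
```

```text
t 23.48 tcp [ 0.5529 -0.1786  0.0651] psi -82.71 down [ 1.8e-03 -2.0e-04 -1.0e+00] open 0.0563 F [-0.5  0.5  0.1] q6 1.0
[0.0014, -0.0009, 0.0003] [-0.02, 0.09, -0.1]
```

View pics/k2.png

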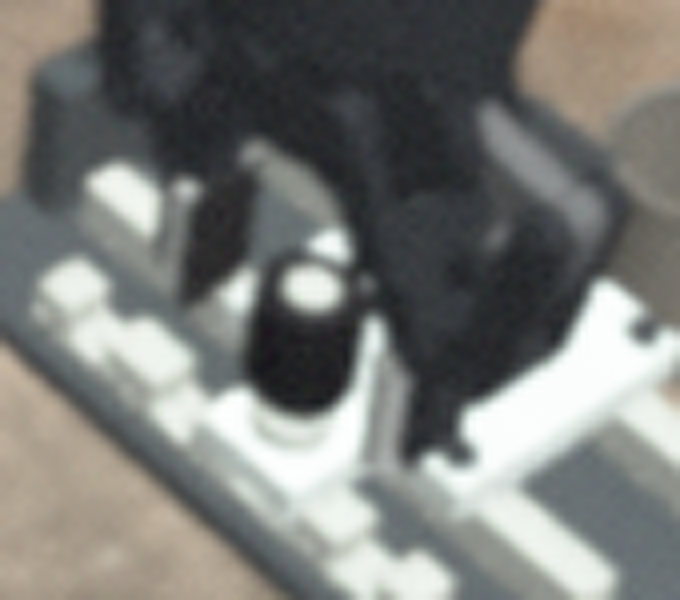

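Run:
```python
from fit import *
a=np.radians(7.2)
def L(pts,z): 
    q=back("scene",pk(320,250,8,pts),z)
    d=q[:,:2]-[.5529,-.1786]; return (1000*np.c_[np.cos(a)*d[:,0]+np.sin(a)*d[:,1],-np.sin(a)*d[:,0]+np.cos(a)*d[:,1]]).round(1).tolist()
print("knob top",L([(313,287)],.082),"collar",L([(287,420)],.047))
for z in(.051,.055,.059): print(z,"far/near pad -x bottom", L([(182,298),(380,470),(398,470)],z), "far pad +x bottom",L([(240,268)],z))
```

```text
knob top [[2.5, -0.9]] collar [[-4.7, -5.2]]
0.051 far/near pad -x bottom [[-0.6, 34.0], [-1.5, -30.5], [1.7, -33.0]] far pad +x bottom [[16.9, 32.7]]
0.055 far/near pad -x bottom [[-3.5, 31.5], [-4.4, -32.7], [-1.2, -35.1]] far pad +x bottom [[13.9, 30.2]]
0.059 far/near pad -x bottom [[-6.4, 28.9], [-7.3, -34.8], [-4.1, -37.2]] far pad +x bottom [[10.9, 27.7]]
```

Compared in one camera, the pads are centred on the knob in y and sit about 2.5 mm too far in +x. I'll correct that and close.

servo_tool(delta_pos=[[0.003, 0, 0], [0, 0, 0], [0, 0, 0]], dr=[[0, 0, 0], [0, 0, 0], [0, 0, 0]], grip=[0.55, 0.45, 0.38], grip_force=60)

```text
t: 23.9
tool_pos: [0.5508, -0.1796, 0.0669]
tool_rot: [-0.132, 2.152, -2.156]
contact_force: [-0.2, 0.6, 0.2]
opening: 0.0325
```

servo_tool(delta_pos=[[0, 0, 0], [0, 0, 0], [0, 0, 0], [0, 0, 0]], dr=[[0, 0, 0], [0, 0, 0], [0, 0, 0], [0, 0, 0]], grip=[0.3, 0.2, 0.15, 0.15])

```text
t: 24.4
tool_pos: [0.5508, -0.1795, 0.0673]
tool_rot: [-0.132, 2.151, -2.156]
contact_force: [-0.6, 0.7, 1.4]
opening: 0.0239
```

```bash
python3 plan.py
python3 - <<'E'
from h import *
n="scene";x,y,w,h=320,250,85,75
im=ctrl.get_image(n)[y:y+h,x:x+w]; cv2.imwrite("pics/k3.png",cv2.resize(im,None,fx=8,fy=8,interpolation=cv2.INTER_CUBIC)[:,:,::-1])
E
```

```text
t 24.4 tcp [ 0.5508 -0.1795  0.0673] psi -82.71 down [ 0.0048 -0.0016 -1.    ] open 0.0239 F [-0.6  0.7  1.4] q6 1.0
```

View pics/k3.png

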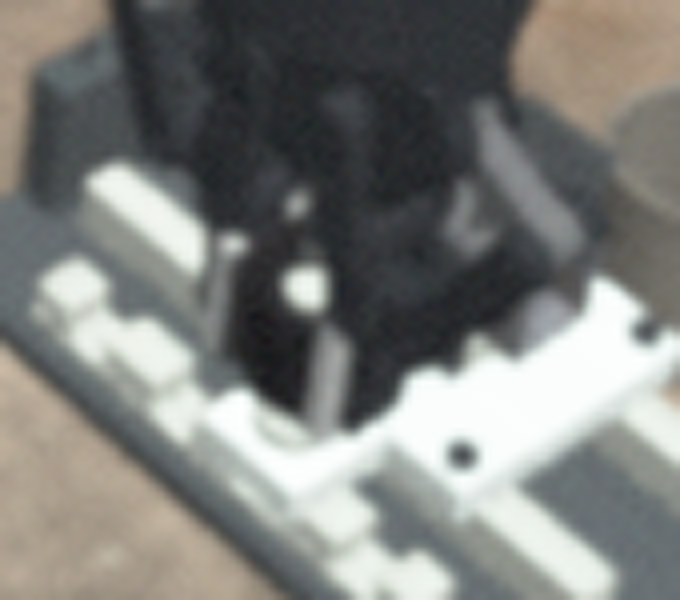

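The knob is gripped, with its axis inside the pads' width and the opening at 24 mm. Now pulling up 13 mm.

servo_tool(delta_pos=[[0, -0.006, 0], [0, -0.005, 0], [0, 0, 0]], dr=[[0, 0, -0.2], [0, 0, 0], [0, 0, 0]], grip=[0.15, 0.15, 0.15])

```text
t: 24.82
tool_pos: [0.5507, -0.1793, 0.0768]
tool_rot: [-0.135, 2.153, -2.157]
contact_force: [3.6, -1.1, -7.2]
opening: 0.0241
```

```bash
python3 plan.py
python3 - <<'E'
from h import *
n="scene";x,y,w,h=320,250,85,75
im=ctrl.get_image(n)[y:y+h,x:x+w]; cv2.imwrite("pics/k4.png",cv2.resize(im,None,fx=8,fy=8,interpolation=cv2.INTER_CUBIC)[:,:,::-1])
E
```

```text
t 24.82 tcp [ 0.5507 -0.1793  0.0768] psi -82.72 down [ 0.002  -0.0019 -1.    ] open 0.0241 F [ 3.6 -1.1 -7.2] q6 1.0
```

View pics/k4.png

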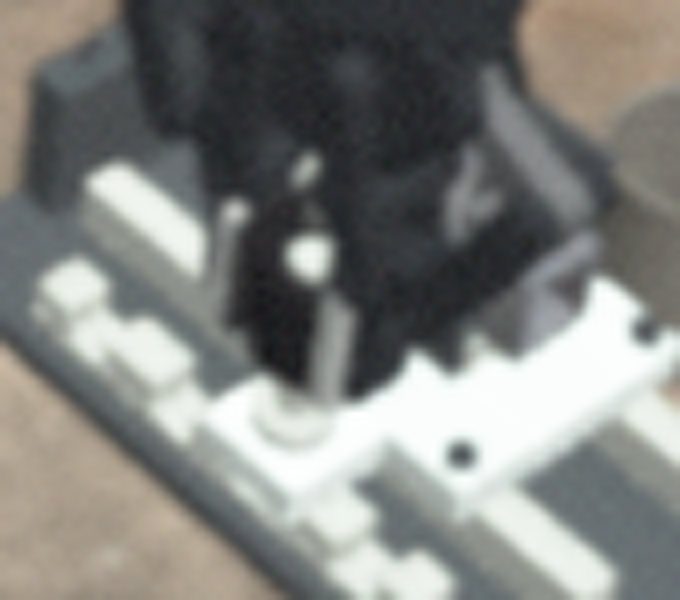

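The knob rose with the gripper and the force reads -7 N. The white collar is now visible below it. Another 3 mm up, then slide.

servo_tool(delta_pos=[[0, -0.003, 0], [0, 0, 0]], dr=[[0, 0, 0], [0, 0, 0]], grip=[0.15, 0.15])

```text
t: 25.12
tool_pos: [0.5506, -0.1791, 0.0792]
tool_rot: [-0.135, 2.153, -2.157]
contact_force: [3.7, -0.2, -7.6]
opening: 0.0241
```

```bash
python3 plan.py
```

```text
t 25.12 tcp [ 0.5506 -0.1791  0.0792] psi -82.73 down [ 0.0021 -0.0016 -1.    ] open 0.0241 F [ 3.7 -0.2 -7.6] q6 1.0
```

servo_tool(delta_pos=[[0, -0.0005, -0.003], [0, 0, -0.005], [0, 0, -0.006], [0, 0, -0.006], [0, 0, -0.004]], dr=[[0, 0, 0], [0, 0, 0], [0, 0, 0], [0, 0, 0], [0, 0, 0]], grip=[0.15, 0.15, 0.15, 0.15, 0.15])

```text
t: 25.75
tool_pos: [0.5474, -0.1538, 0.0794]
tool_rot: [-0.134, 2.153, -2.157]
contact_force: [4.4, -0.8, -7.2]
opening: 0.0236
```

```bash
python3 plan.py .5468 -.1495 .0792 97.2 1
```

```text
t 25.75 tcp [ 0.5474 -0.1538  0.0794] psi -82.73 down [ 0.0025 -0.0019 -1.    ] open 0.0236 F [ 4.4 -0.8 -7.2] q6 1.04
[0.0001, 0.0002, -0.0044] [-0.13, 0.07, -0.13]
```

servo_tool(delta_pos=[[0, 0, -0.003], [0, 0, -0.001], [0, 0, 0], [0, 0, 0]], dr=[[0, 0, 0], [0, 0, 0], [0, 0, 0], [0, 0, 0]], grip=[0.15, 0.15, 0.15, 0.15])

```text
t: 26.25
tool_pos: [0.5468, -0.149, 0.0794]
tool_rot: [-0.135, 2.153, -2.156]
contact_force: [4.0, 0.2, -8.3]
opening: 0.0243
```

```bash
python3 plan.py .5468 -.1495 .0792 97.2 1;python3 - <<'E'
from h import *
n="scene";x,y,w,h=310,240,95,75
im=ctrl.get_image(n)[y:y+h,x:x+w]; cv2.imwrite("pics/k5.png",cv2.resize(im,None,fx=8,fy=8,interpolation=cv2.INTER_CUBIC)[:,:,::-1])
E
```

```text
t 26.25 tcp [ 0.5468 -0.149   0.0794] psi -82.71 down [ 0.0024 -0.0015 -1.    ] open 0.0243 F [ 4.   0.2 -8.3] q6 1.05
[0.0001, 0.0002, 0.0005] [-0.1, 0.09, -0.13]
```

View pics/k5.png

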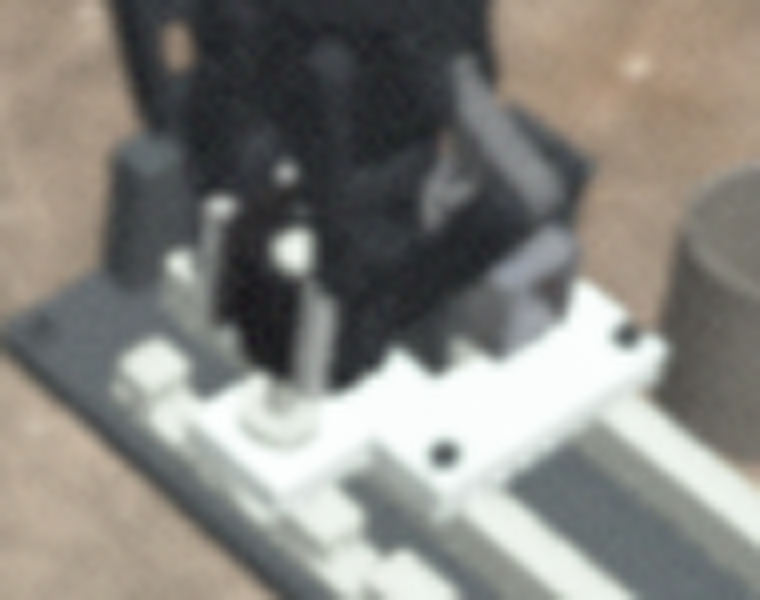

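The carriage has moved about 30 mm and the tube is still in the nest. Lowering the knob under control.

servo_tool(delta_pos=[[0, 0.003, 0], [0, 0.003, 0], [0, 0.003, 0], [0, 0.002, 0], [0, 0, 0]], dr=[[0, 0, 0], [0, 0, 0], [0, 0, 0], [0, 0, 0], [0, 0, 0]], grip=[0.15, 0.15, 0.15, 0.15, 0.15])

```text
t: 26.92
tool_pos: [0.5469, -0.1491, 0.0682]
tool_rot: [-0.135, 2.154, -2.156]
contact_force: [2.0, 0.3, -5.5]
opening: 0.0237
```

```bash
python3 plan.py .5468 -.1495 .0675 97.2 1
```

```text
t 26.93 tcp [ 0.5469 -0.1491  0.0682] psi -82.72 down [ 1.8e-03 -9.0e-04 -1.0e+00] open 0.0237 F [ 2.   0.3 -5.5] q6 1.05
[0.0001, 0.0007, 0.0004] [-0.06, 0.08, -0.1]
```

The force is still the spring's -5.5 N at about 1 mm lift, so the pin is in the notch. Lowering the last bit, then releasing.

servo_tool(delta_pos=[[0, 0.001, 0], [0, 0, 0], [0, 0, 0], [0, 0, 0], [0, 0, 0]], dr=[[0, 0, 0], [0, 0, 0], [0, 0, 0], [0, 0, 0], [0, 0, 0]], grip=[0.15, 0.3, 0.45, 0.6, 0.66])

```text
t: 27.55
tool_pos: [0.5473, -0.1498, 0.0694]
tool_rot: [-0.135, 2.152, -2.157]
contact_force: [-0.5, -0.5, -0.9]
opening: 0.0566
```

servo_tool(delta_pos=[[0, -0.015, 0], [0, -0.03, 0], [0, -0.05, 0], [0.05, -0.03, 0], [0.05, 0, -0.03]], dr=[[0, 0, 0], [0, 0, 0], [0, 0, 0], [0, 0, 0], [0, 0, 0]], grip=[0.66, 0.66, 0.66, 0.66, 0.66])

```text
t: 28.18
tool_pos: [0.4446, -0.134, 0.2043]
tool_rot: [-0.132, 2.147, -2.159]
contact_force: [-0.2, 0.2, 0.6]
opening: 0.0562
```

servo_tool(delta_pos=[[0.04, 0, -0.05], [0.03, 0, -0.06], [0, 0, -0.06], [0, 0, -0.05], [0, 0, 0]], dr=[[0, 0, 0], [0, 0, 0], [0, 0, 0], [0, 0, 0], [0, 0, 0]], grip=[0.66, 0.66, 0.66, 0.66, 0.66])

```text
t: 28.8
tool_pos: [0.3464, 0.0766, 0.2099]
tool_rot: [-0.112, 2.138, -2.156]
contact_force: [-0.3, 0.2, 0.8]
opening: 0.056
```

```bash
python3 plan.py;python3 - <<'E'
from h import *
a=[]
for n,(x,y,w,h) in(("scene",(330,235,75,75)),("top",(330,160,75,75))):
    im=ctrl.get_image(n); cv2.imwrite(f"pics/f2_{n}.png",im[:,:,::-1])
    a.append(cv2.resize(im[y:y+h,x:x+w],None,fx=5.3334,fy=5.3334,interpolation=cv2.INTER_CUBIC))
cv2.imwrite("pics/e1.png",np.hstack(a)[:,:,::-1])
E
```

```text
t 28.8 tcp [0.3464 0.0766 0.2099] psi -82.85 down [ 0.0214 -0.0073 -0.9997] open 0.056 F [-0.3  0.2  0.8] q6 1.46
```

View pics/e1.png

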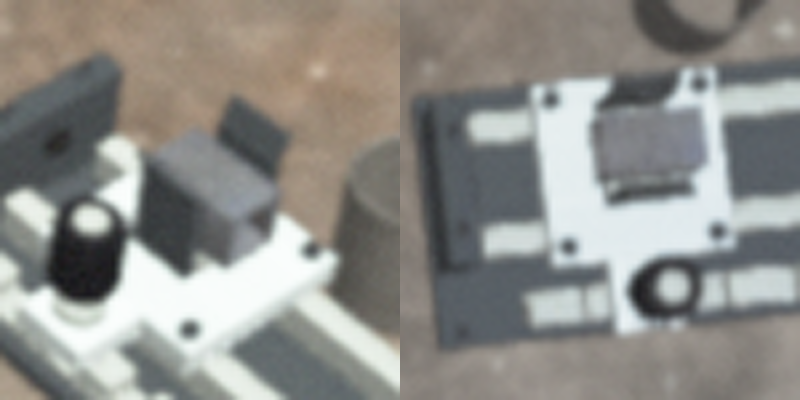

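Run:
```python
from h import *
im=cv2.imread("pics/f2_top.png")[165:225,350:410]; cv2.imwrite("pics/e2.png",cv2.resize(im,None,fx=10,fy=10,interpolation=cv2.INTER_CUBIC))
im=cv2.imread("pics/f2_scene.png")[245:305,332:398]; cv2.imwrite("pics/e3.png",cv2.resize(im,None,fx=10,fy=10,interpolation=cv2.INTER_CUBIC))
```

```text
(no output)
```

View pics/e2.png

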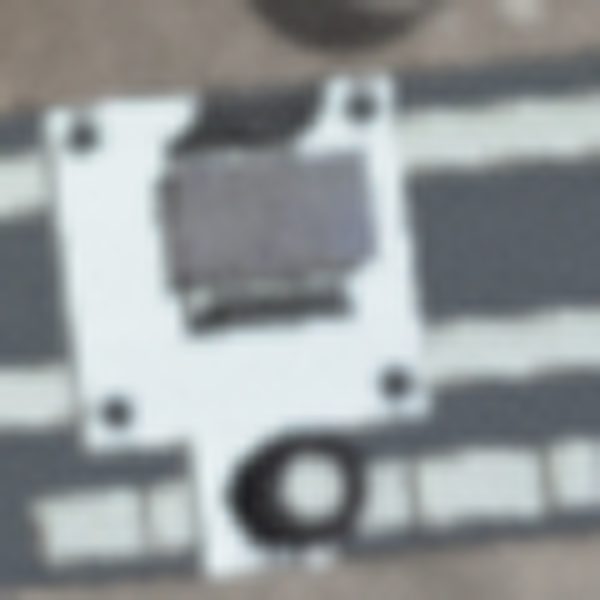

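View pics/e3.png

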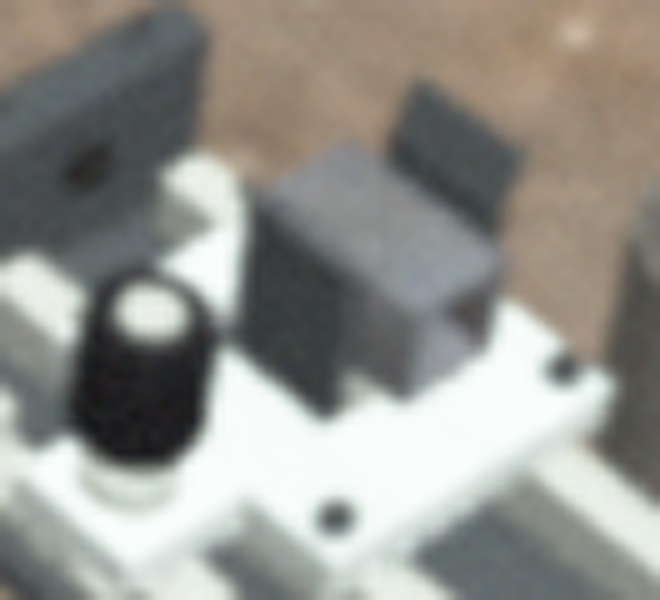

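Run:
```python
from fit import *
a=np.radians(7.2)
def L(n,pts,z,ox,oy,s): 
    q=back(n,pk(ox,oy,s,pts),z)
    d=q[:,:2]-[.6105,-.1735]; return (1000*np.c_[np.cos(a)*d[:,0]+np.sin(a)*d[:,1],-np.sin(a)*d[:,0]+np.cos(a)*d[:,1]])
t=("top",350,165,10)
def Lt(p,z): return L("top",p,z,350,165,10).round(1)
def Ls(p,z): return L("scene",p,z,332,245,10).round(1)
s=Lt([(82,137),(362,105),(395,382),(117,412)],.038); print("screws",s.tolist(),s.mean(0))
tu=Lt([(176,165),(366,152),(375,250),(184,285)],.071); print("tube",tu.tolist(),tu.mean(0))
print("back cheek top",Lt([(200,100),(328,80)],.084).tolist(),"front",Lt([(352,300)],.084).tolist(),Lt([(188,328)],.046).tolist())
print("knob top T",Lt([(308,492)],.082),"S",Ls([(150,310)],.082))
print("S screws",Ls([(335,517),(562,368)],.038).tolist())
st=Ls([(278,208),(348,142),(500,255),(418,305)],.071); print("S tube",st.tolist(),st.mean(0))
print("S back cheek",Ls([(420,78),(520,158)],.084).tolist())
# initial/knob: screws before scene crop s_sl
q=L("scene",[(463,460),(602,368)],.038,300,230,6).round(1); print("S screws before",q.tolist(), "knob before",L("scene",[(352,337)],.082,300,230,6).round(1),L("top",[(424,462)],.082,325,135,6).round(1))
```

```text
screws [[26.8, 61.9], [27.4, -0.5], [-34.7, -0.2], [-35.0, 61.4]] [-3.875 30.65 ]
tube [[14.0, 48.7], [12.5, 8.1], [-8.7, 8.8], [-11.9, 50.1]] [ 1.475 28.925]
back cheek top [[25.5, 44.7], [26.9, 17.4]] front [[-20.1, 18.1]] [[-18.8, 45.3]]
knob top T [[-59.3  31.7]] S [[-55.5  32.2]]
S screws [[-31.6, 1.4], [30.8, 1.9]]
S tube [[-8.8, 44.2], [14.9, 48.9], [15.6, 10.0], [-6.4, 10.2]] [ 3.825 28.325]
S back cheek [[27.6, 44.3], [26.5, 17.5]]
S screws before [[-32.1, -28.7], [30.5, -29.0]] knob before [[-56.5   1.2]] [[-58.    0.1]]
```

The carriage has moved 30.4 mm and the knob is at its home height within about 1 mm. The tube reads 1-2 mm towards -y of centre, so I'll measure that more finely with averaged pictures before deciding.

```bash
cat > cen.py <<'E'
from fit import *
from scipy.ndimage import map_coordinates
a=np.radians(7.2)
im=np.mean([ctrl.get_image("top").astype(float) for _ in range(6)],0)
np.save("avgtop.npy",im)
g=im.mean(2)
def W(x,y,z): # local (slide dir) coords rel. origin, mm -> world
    x,y=np.array(x)/1e3,np.array(y)/1e3
    return np.c_[O[0]+np.cos(a)*x-np.sin(a)*y,O[1]+np.sin(a)*x+np.cos(a)*y,np.full(np.size(y),z)]
O=np.array([.6105,-.1735])
def prof(x,ys,z):
    uv=proj("top",W(np.full(len(ys),x),ys,z)); return map_coordinates(g,[uv[:,1],uv[:,0]],order=3)
ys=np.arange(-5,70,.25)
def edges(p,ys,thr=4):
    d=np.gradient(p,ys); k=[i for i in range(1,len(d)-1) if abs(d[i])>thr and abs(d[i])>=abs(d[i-1]) and abs(d[i])>abs(d[i+1])]
    return [(float(ys[i]),round(float(d[i]),1)) for i in k]
print("tube z.071:")
for x in(-6,-3,0,3,6): print(x,edges(prof(x,ys,.071),ys))
print("same rows z .046")
for x in(-6,0,6): print(x,edges(prof(x,ys,.046),ys))
print("front cheek top z.084")
for x in(-19,-20.5,-22): print(x,edges(prof(x,ys,.084),ys))
print("back cheek top z.084")
for x in(23,25,27): print(x,edges(prof(x,ys,.084),ys))
print("plate z.038 edges")
for x in(-25,): print(x,edges(prof(x,ys,.038),ys))
E
python3 cen.py
```

```text
tube z.071:
-6 [(1.0, 33.9), (8.0, -25.4), (54.25, 28.3)]
-3 [(1.25, 29.7), (7.75, -22.5), (54.0, 31.4)]
0 [(1.25, 31.2), (8.5, -21.4), (54.0, 29.3)]
3 [(1.5, 35.2), (8.25, -23.0), (49.0, -6.2), (54.25, 25.8)]
6 [(1.25, 31.7), (8.25, -24.5), (48.75, -7.2), (54.25, 26.8)]
same rows z .046
-6 [(1.75, -23.9), (43.25, -4.7), (48.75, 26.8)]
0 [(1.5, -21.7), (49.0, 30.6)]
6 [(2.25, -22.4), (44.0, -6.0), (49.25, 25.1)]
front cheek top z.084
-19 [(4.75, 32.2), (18.75, -30.5), (48.5, 14.7), (54.25, 32.1)]
-20.5 [(4.5, 31.9), (18.5, -30.2), (44.25, -6.2), (54.0, 33.1)]
-22 [(4.5, 31.8), (18.25, -26.0), (44.25, -6.3), (53.5, 31.8)]
back cheek top z.084
23 [(4.25, 34.6), (8.25, -23.3), (13.75, 23.8), (18.5, -34.4), (46.5, 33.2), (67.25, -23.4)]
25 [(4.25, 30.5), (8.25, -12.8), (13.25, 18.1), (18.0, -32.4), (46.0, 25.9), (67.25, -15.4)]
27 [(4.25, 17.3), (8.75, -5.7), (13.0, 9.7), (17.5, -17.2), (45.0, 14.5), (66.25, -10.5)]
plate z.038 edges
-25 [(68.5, -24.5)]
```

```bash
cat > cen2.py <<'E'
import re
src=open("cen.py").read().split('print("tube')[0].replace('im=np.mean([ctrl.get_image("top").astype(float) for _ in range(6)],0)','im=cv2.imread("pics/full_top.png").astype(float)').replace('np.save("avgtop.npy",im)','')
exec(src)
ys=np.arange(-35,40,.25)
print("BEFORE tube");[print(x,edges(prof(x,ys,.071),ys,10),edges(prof(x,ys,.046),ys,10)) for x in(-6,-3,0,3,6)]
print("front");[print(x,edges(prof(x,ys,.084),ys,10)) for x in(-19,-20.5,-22)]
print("back");[print(x,edges(prof(x,ys,.084),ys,10)) for x in(23,25,27)]
g=np.load("avgtop.npy").mean(2); xs=np.arange(-30,35,.25)
for y in (20,25,30,35,40):
    uv=proj("top",W(xs,np.full(len(xs),y),.071)); print(y,edges(map_coordinates(g,[uv[:,1],uv[:,0]],order=3),xs,8))
E
python3 cen2.py
```

```text
BEFORE tube
-6 [(-28.25, 31.0), (-22.25, -23.2), (24.5, 32.6)] [(-29.25, -21.9), (18.75, 32.9)]
-3 [(-27.75, 33.2), (-22.5, -23.7), (24.25, 30.7)] [(-29.25, -22.6), (18.5, 31.7)]
0 [(-28.0, 37.1), (-22.5, -22.4), (24.5, 25.6)] [(-29.5, -23.1), (18.5, 29.6)]
3 [(-28.25, 37.3), (-22.0, -21.9), (24.75, 24.7)] [(-29.5, -21.8), (18.75, 24.9)]
6 [(-28.25, 32.8), (-22.0, -22.6), (24.5, 29.0)] [(-29.0, -21.4), (19.0, 24.0)]
front
-19 [(-24.25, 38.6), (-11.0, -31.0), (19.5, 10.8), (24.75, 35.3)]
-20.5 [(-24.0, 37.5), (-11.75, -32.0), (24.75, 39.4)]
-22 [(-24.0, 35.2), (-12.25, -30.7), (24.75, 36.3)]
back
23 [(-25.0, 22.8), (-20.25, -14.2), (-14.75, 17.6), (-11.5, -26.4), (15.5, 35.3), (38.5, -24.8)]
25 [(-24.75, 23.3), (-12.0, -22.1), (15.0, 35.2)]
27 [(-24.5, 13.8), (-12.75, -13.0), (15.0, 19.8)]
20 [(-22.25, -35.0), (-16.5, 13.3), (13.0, 18.2), (18.5, -30.5), (28.25, 11.0)]
25 [(-22.0, -34.0), (-16.75, 11.8), (16.75, -16.4), (28.0, 9.8)]
30 [(-22.75, -30.2), (-16.5, 15.9), (-12.75, -8.1), (15.75, -18.8), (28.75, 8.7)]
35 [(-22.75, -33.1), (-16.25, 16.4), (16.25, -24.1)]
40 [(-22.5, -36.4), (-16.25, 10.6), (16.5, -21.8)]
```

The finer profiles show the tube 2.7 mm towards -y, and the picture from before the slide gives the same. So it was set down that far off and did not slip. I'll regrip the ends lightly with the jaws centred 2.7 mm further +y to centre it.

```bash
python3 plan.py .6068 -.1409 .15 97.2 8
```

```text
t 29.2 tcp [0.3473 0.073  0.2086] psi -83.4 down [ 0.0186 -0.0079 -0.9998] open 0.0568 F [-0.4 -0.7  0.2] q6 1.46
[-0.029, 0.0081, 0.0302] [-0.07, -0.07, -0.13]
[-0.029, 0.008, 0.0303] [-0.07, -0.07, -0.13]
[-0.029, 0.0079, 0.0303] [-0.07, -0.07, -0.13]
[-0.0289, 0.0078, 0.0304] [-0.07, -0.07, -0.13]
[-0.0289, 0.0077, 0.0304] [-0.07, -0.07, -0.13]
[-0.0289, 0.0076, 0.0304] [-0.07, -0.07, -0.13]
[-0.0289, 0.0075, 0.0305] [-0.07, -0.07, -0.13]
[-0.0289, 0.0074, 0.0305] [-0.07, -0.07, -0.13]
```

servo_tool(delta_pos=[[-0.029, 0.002, 0.03], [-0.029, 0.005, 0.03], [-0.029, 0.005, 0.03], [-0.029, 0.005, 0.03], [-0.029, 0.005, 0.03]], dr=[[-0.1, -0.1, -0.1], [-0.1, -0.1, -0.1], [-0.1, -0.1, -0.1], [-0.1, -0.1, -0.1], [-0.1, -0.1, -0.1]], grip=[0.66, 0.66, 0.66, 0.66, 0.66])

```text
t: 29.82
tool_pos: [0.5136, -0.0666, 0.1894]
tool_rot: [-0.116, 2.156, -2.155]
contact_force: [0.3, 0.3, 0.1]
opening: 0.0564
```

servo_tool(delta_pos=[[-0.029, 0.005, 0.03], [-0.029, 0.005, 0.025], [-0.02, 0.005, 0.015], [0, 0, 0]], dr=[[0, 0, 0], [0, 0, 0], [0, 0, 0], [0, 0, 0]], grip=[0.66, 0.66, 0.66, 0.66])

```text
t: 30.32
tool_pos: [0.6023, -0.136, 0.1717]
tool_rot: [-0.111, 2.164, -2.161]
contact_force: [1.0, -0.6, 0.6]
opening: 0.0563
```

```bash
python3 plan.py .6068 -.1409 .12 97.2 2
```

```text
t 30.32 tcp [ 0.6023 -0.136   0.1717] psi -83.77 down [ 0.0061  0.0021 -1.    ] open 0.0563 F [ 1.  -0.6  0.6] q6 1.12
[-0.0018, 0.0259, 0.0027] [0.04, -0.49, -0.18]
[-0.0018, 0.0259, 0.0027] [0.04, -0.49, -0.18]
```

servo_tool(delta_pos=[[-0.003, 0.025, 0.003], [-0.001, 0.025, 0.002], [0, 0, 0], [0, 0, 0]], dr=[[0, -0.5, -0.2], [0, -0.5, -0.2], [0, 0, 0], [0, 0, 0]], grip=[0.66, 0.66, 0.66, 0.66])

```text
t: 30.82
tool_pos: [0.6053, -0.1415, 0.122]
tool_rot: [-0.135, 2.16, -2.156]
contact_force: [-0.2, -0.0, 0.0]
opening: 0.0567
```

```bash
python3 plan.py .6068 -.1409 .085 97.2 2
```

```text
t 30.82 tcp [ 0.6053 -0.1415  0.122 ] psi -82.92 down [-0.0016  0.0019 -1.    ] open 0.0567 F [-0.2 -0.   0. ] q6 1.1
[-0.0008, 0.0185, -0.0001] [0.06, -0.06, 0.04]
[-0.0008, 0.0185, -0.0002] [0.06, -0.06, 0.04]
```

servo_tool(delta_pos=[[-0.001, 0.015, 0], [0, 0.015, 0], [0, 0.008, 0], [0, 0, 0]], dr=[[0, 0, 0], [0, 0, 0], [0, 0, 0], [0, 0, 0]], grip=[0.66, 0.66, 0.66, 0.66])

```text
t: 31.32
tool_pos: [0.6067, -0.1411, 0.0834]
tool_rot: [-0.133, 2.158, -2.156]
contact_force: [0.7, -1.0, 0.4]
opening: 0.0563
```

```bash
python3 plan.py .6068 -.1409 .066 97.2 2
python3 - <<'E'
from h import *
n="scene";x,y,w,h=330,225,85,75
im=ctrl.get_image(n)[y:y+h,x:x+w]; cv2.imwrite("pics/r1.png",cv2.resize(im,None,fx=8,fy=8,interpolation=cv2.INTER_CUBIC)[:,:,::-1])
E
```

```text
t 31.32 tcp [ 0.6067 -0.1411  0.0834] psi -82.91 down [ 7.0e-04  1.1e-03 -1.0e+00] open 0.0563 F [ 0.7 -1.   0.4] q6 1.1
[-0.0001, 0.0087, -0.0001] [0.03, -0.06, -0.02]
[-0.0001, 0.0087, -0.0001] [0.03, -0.06, -0.02]
```

View pics/r1.png

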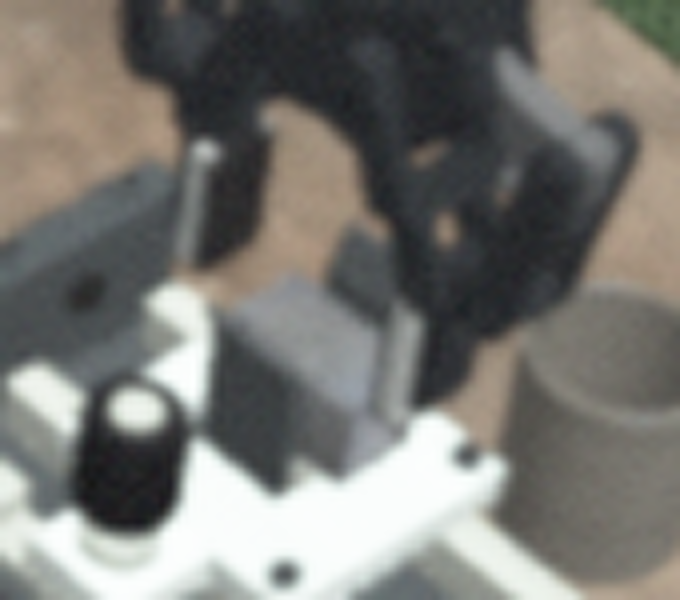

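The fingers straddle both ends clear of the cheeks, with the near pad at (400,370) and the far pad at (190,240). Going down to the grip height.

servo_tool(delta_pos=[[0, 0.01, 0], [0, 0.007, 0], [0, 0, 0]], dr=[[0, 0, 0], [0, 0, 0], [0, 0, 0]], grip=[0.66, 0.66, 0.66], grip_force=20)

```text
t: 31.75
tool_pos: [0.6074, -0.1414, 0.0663]
tool_rot: [-0.131, 2.157, -2.156]
contact_force: [-0.1, -0.3, 0.7]
opening: 0.0568
```

```bash
python3 plan.py .6068 -.1409 .066 97.2 1
```

```text
t 31.75 tcp [ 0.6074 -0.1414  0.0663] psi -82.91 down [ 2.4e-03  5.0e-04 -1.0e+00] open 0.0568 F [-0.1 -0.3  0.7] q6 1.1
[0.0006, 0.0003, -0.0006] [0.01, -0.11, -0.14]
```

servo_tool(delta_pos=[[0.0005, 0, -0.0008], [0, 0, 0], [0, 0, 0], [0, 0, 0], [0, 0, 0]], dr=[[0, 0, 0], [0, 0, 0], [0, 0, 0], [0, 0, 0], [0, 0, 0]], grip=[0.6, 0.55, 0.52, 0.49, 0.46])

```text
t: 32.38
tool_pos: [0.6074, -0.1408, 0.0672]
tool_rot: [-0.129, 2.155, -2.156]
contact_force: [-0.1, 0.1, 0.2]
opening: 0.0418
```

```bash
python3 plan.py .6068 -.1409 .066 97.2 1
```

```text
t 32.38 tcp [ 0.6074 -0.1408  0.0672] psi -82.91 down [ 0.0039 -0.     -1.    ] open 0.0418 F [-0.1  0.1  0.2] q6 1.1
[0.0006, 0.0012, 0.0] [-0.03, -0.11, -0.22]
```

servo_tool(delta_pos=[[0, 0, 0], [0, 0, 0], [0, 0, 0], [0, 0, 0], [0, 0, 0]], dr=[[0, 0, 0], [0, 0, 0], [0, 0, 0], [0, 0, 0], [0, 0, 0]], grip=[0.45, 0.45, 0.52, 0.58, 0.66])

```text
t: 33.0
tool_pos: [0.6074, -0.1408, 0.0672]
tool_rot: [-0.129, 2.156, -2.156]
contact_force: [-1.1, 1.0, 0.2]
opening: 0.0563
```

servo_tool(delta_pos=[[0, -0.01, 0], [0, -0.03, 0], [0, -0.05, 0], [0, -0.04, 0], [0.05, 0, 0]], dr=[[0, 0, 0], [0, 0, 0], [0, 0, 0], [0, 0, 0], [0, 0, 0]], grip=[0.66, 0.66, 0.66, 0.66, 0.66])

```text
t: 33.62
tool_pos: [0.5584, -0.1472, 0.2042]
tool_rot: [-0.129, 2.153, -2.155]
contact_force: [0.0, 0.1, -0.2]
opening: 0.0565
```

servo_tool(delta_pos=[[0.05, 0, -0.04], [0.05, 0, -0.05], [0.05, 0, -0.06], [0.03, 0, -0.06], [0, 0, 0]], dr=[[0, 0, 0], [0, 0, 0], [0, 0, 0], [0, 0, 0], [0, 0, 0]], grip=[0.66, 0.66, 0.66, 0.66, 0.66])

```text
t: 34.25
tool_pos: [0.3703, 0.0211, 0.2072]
tool_rot: [-0.113, 2.146, -2.155]
contact_force: [-0.1, -0.0, 0.1]
opening: 0.0564
```

```bash
python3 plan.py; python3 cen.py
python3 - <<'E'
from h import *
a=[]
for n,(x,y,w,h) in(("scene",(330,235,75,75)),("top",(330,160,75,75))):
    im=ctrl.get_image(n); cv2.imwrite(f"pics/f3_{n}.png",im[:,:,::-1])
    a.append(cv2.resize(im[y:y+h,x:x+w],None,fx=5.3334,fy=5.3334,interpolation=cv2.INTER_CUBIC))
cv2.imwrite("pics/e5.png",np.hstack(a)[:,:,::-1])
E
```

```text
t 34.25 tcp [0.3703 0.0211 0.2072] psi -83.02 down [ 0.0172 -0.0028 -0.9998] open 0.0564 F [-0.1 -0.   0.1] q6 1.3
tube z.071:
-6 [(1.0, 33.7), (11.25, -21.8), (56.75, 29.6)]
-3 [(1.25, 30.1), (11.25, -22.6), (51.5, -6.6), (56.75, 26.4)]
0 [(1.25, 31.3), (11.0, -24.7), (51.5, -6.6), (57.0, 25.7)]
3 [(1.5, 35.7), (11.0, -25.5), (57.25, 27.3)]
6 [(1.25, 31.7), (10.75, -24.5), (57.25, 32.1)]
same rows z .046
-6 [(5.0, -19.6), (14.75, -4.9), (45.5, -4.5), (52.0, 32.4)]
0 [(5.0, -22.1), (46.5, -6.6), (51.75, 25.7)]
6 [(4.75, -24.8), (52.25, 26.5)]
front cheek top z.084
-19 [(4.5, 32.2), (19.0, -29.4), (48.5, 14.9), (54.25, 31.8)]
-20.5 [(4.5, 31.7), (18.5, -30.9), (44.25, -5.9), (49.0, 9.9), (54.0, 33.0)]
-22 [(4.5, 31.2), (18.25, -26.5), (44.5, -6.1), (53.5, 32.0)]
back cheek top z.084
23 [(4.25, 34.5), (8.25, -23.2), (13.75, 24.5), (18.5, -34.6), (46.5, 33.6), (67.25, -23.3)]
25 [(4.25, 30.4), (8.25, -13.2), (13.25, 18.1), (18.0, -32.2), (45.75, 26.5), (67.25, -15.6)]
27 [(4.25, 17.0), (9.0, -5.1), (13.0, 9.3), (17.5, -17.3), (45.0, 14.1), (66.25, -10.8)]
plate z.038 edges
-25 [(68.5, -24.2)]
```

View pics/e5.png

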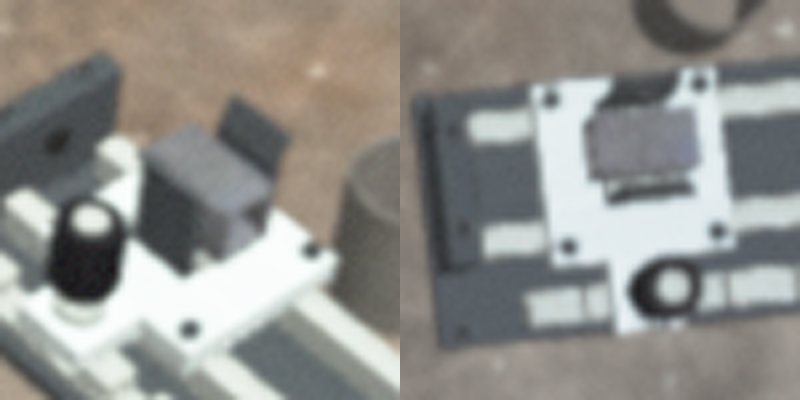

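View pics/f3_scene.png

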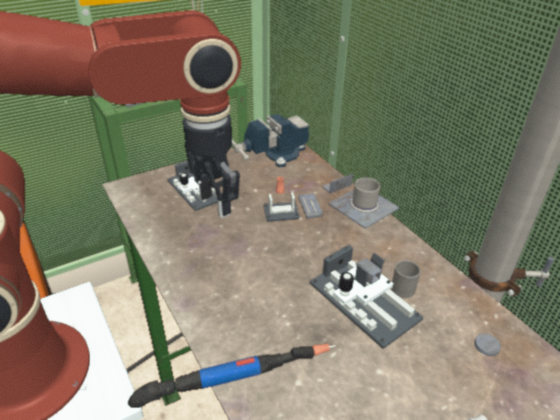

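The tube's centre is now at 31.5 mm against the nest's 31.25 mm, so it is centred. The carriage did not move, and the knob-to-screw spacing in the scene view (18.5, 20.7 px) matches the start (18.5, 20.5 px), so the pin is home. The pipe, coupon and nozzle look undisturbed. Handing in.

```bash
python3 -c "
from station import ctrl
print(ctrl.get_obs()['t']); print(ctrl.finish_job())"
```

```text
34.65
the job is handed in; nothing more can be done
None
```

I finished the job and handed it in at 34.7 s, with the gripper clear of everything. The tube lies centred in the nest and the carriage is one notch nearer the tall end stop, with the pin home.

**What I did:**
- **Tube:** I lifted it from the cradle by its width, set it down on the bare table, gripped it again by its ends and lowered it onto the nest seat.
- **Carriage:** I pulled the knob up about 12 mm, slid the carriage one notch towards the stop, lowered the knob under control and let it go.
- **Centring:** After the slide, the tube read 2.7 mm off centre, and the picture from before the slide showed about the same. I closed the jaws lightly on its ends to push it back to centre, then checked again.

**Last checks:**
- **Carriage position:** It moved 30.4 to 30.5 mm by both cameras, and the tube nudge did not move it.
- **Pin:** The knob stands at its starting height relative to the carriage screws, within about 0.2 px. A pin resting on a tooth would show as about 3 px.
- **Tube position:** Its centre reads 31.5 mm along the slide against 31.25 mm for the cheeks, so it is within about 0.5 mm.
- **Other parts:** The pipe, coupon and nozzle look undisturbed.

**What disagreed or went less well:**
- **Camera offsets:** The two cameras and the robot frame differed by about 2 mm. My first hand-picked reading put the tube only about 1 mm off centre.
- **Press on the table:** While I was confirming the tube was on the table, the contact force briefly reached 43.5 N vertically. The load went through the fingers and the tube, not the gripper body, but it is above the 40 N figure for the arm and body. I released it straight away.

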